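# Raise the ratchet drying stand and hang up the rinsed sediment spatulas

### The job

First lift the drying stand's column by its red grip block, click by click, until the red tooth rests on the yellow pawl (the seventh notch up from the lowest, 70 mm), without going on to the next notch, and let go of it. Then hang every spatula on the bench by its eye on a hook of the stand, one to a hook, any order, so that all hang free with the blade down. Leave the vial rack and the wash bottle where they are.

Things in the scene. Friction and masses are not known exactly. Their poses are not given: they have to be found in the camera images.
- column (a joint): height in m of the stand's sliding column (0.6 kg, with grip block, cross-arm and hooks) above its lowest notch. Nine teeth on its far side, 10 mm apart: it rests in notch 0 to 8 at 0, 0.01 .. 0.08; starts in 0 to 4. Lifts straight up, with 6 N at rest and 8 N more per 0.1 m/s; the pawl clicks 1 to 2 mm above each notch; let go, it sinks back only onto the last notch clicked. Notch 7 (0.07) is the red tooth, the rest bare steel
- pawl (a joint): angle of the yellow sprung pawl on the far side of the stand, rad: 0 to 0.03 when it is in a notch, rising to about 0.12 as a tooth pushes it out, then snapping back (a click)
- grip_block (a point): centre of the red grip block on top of the column: 50 mm along the stand's x, 22 mm wide along its y, 30 mm tall; pinch its 22 mm width from above. Axes: the stand's x points from the hooks to the column (away from the robot at yaw 0), y left, z up
- stand_foot (a point): top of the fixed steel foot plate (150 by 170 mm, 12 mm thick) on the column's axis; same axes as grip_block. The stand is screwed down; its place and yaw vary
- vial_rack: white foam block with capped glass vials, 100 x 170 mm, 77 mm tall with the vials; origin at the centre of its underside. Bystander: leave alone
- wash_bottle: white bottle with blue cap, 66 mm across, 170 mm tall; origin at the centre of its underside. Bystander: leave alone
- hook1 (a point): lowest point of hook 1's trough, on the bar's centre line. Hooks 1 to 5 run left to right, 65 mm apart, and rise with the column. Axes as grip_block. A yellow 8 mm bar comes level from the cross-arm (near face 54 mm in +x, 16 mm tall, centre 28 mm above), slopes from 29 mm in +x, 28 mm up, down to this point, then turns up to an open tip 13 mm in -x, 40 mm above it. Column axis 75 mm in +x
- hook2 (a point): lowest point of hook 2's trough, on the bar's centre line. Hooks 1 to 5 run left to right, 65 mm apart, and rise with the column. Axes as grip_block. A yellow 8 mm bar comes level from the cross-arm (near face 54 mm in +x, 16 mm tall, centre 28 mm above), slopes from 29 mm in +x, 28 mm up, down to this point, then turns up to an open tip 13 mm in -x, 40 mm above it. Column axis 75 mm in +x
- hook3 (a point): lowest point of hook 3's trough, on the bar's centre line. Hooks 1 to 5 run left to right, 65 mm apart, and rise with the column. Axes as grip_block. A yellow 8 mm bar comes level from the cross-arm (near face 54 mm in +x, 16 mm tall, centre 28 mm above), slopes from 29 mm in +x, 28 mm up, down to this point, then turns up to an open tip 13 mm in -x, 40 mm above it. Column axis 75 mm in +x
- hook4 (a point): lowest point of hook 4's trough, on the bar's centre line. Hooks 1 to 5 run left to right, 65 mm apart, and rise with the column. Axes as grip_block. A yellow 8 mm bar comes level from the cross-arm (near face 54 mm in +x, 16 mm tall, centre 28 mm above), slopes from 29 mm in +x, 28 mm up, down to this point, then turns up to an open tip 13 mm in -x, 40 mm above it. Column axis 75 mm in +x
- hook5 (a point): lowest point of hook 5's trough, on the bar's centre line. Hooks 1 to 5 run left to right, 65 mm apart, and rise with the column. Axes as grip_block. A yellow 8 mm bar comes level from the cross-arm (near face 54 mm in +x, 16 mm tall, centre 28 mm above), slopes from 29 mm in +x, 28 mm up, down to this point, then turns up to an open tip 13 mm in -x, 40 mm above it. Column axis 75 mm in +x
- spat1 (a point): centre, half-way up, of the blue-handled steel sediment spatula, 90 g, may be absent (None). It lies flat: plastic handle 80 mm along its x, 20 mm wide (y), 14 mm thick (z), centred here; round steel eye at its +x end; steel blade 47 x 36 x 4 mm at its -x end, reaching 86 mm from here. The same on both faces
- eye1 (a point): centre of the round eye of the blue spatula, 60 mm along +x from its centre: a ring of 10 mm round bar, 32 mm inside and 52 mm outside diameter, hole along z. Hung on a hook, the eye's centre comes to rest about 12 mm below the hook's lowest point and the blade points down. Axes as spat1
- spat2 (a point): centre, half-way up, of the orange-handled steel sediment spatula, 90 g, may be absent (None). It lies flat: plastic handle 80 mm along its x, 20 mm wide (y), 14 mm thick (z), centred here; round steel eye at its +x end; steel blade 47 x 36 x 4 mm at its -x end, reaching 86 mm from here. The same on both faces
- eye2 (a point): centre of the round eye of the orange spatula, 60 mm along +x from its centre: a ring of 10 mm round bar, 32 mm inside and 52 mm outside diameter, hole along z. Hung on a hook, the eye's centre comes to rest about 12 mm below the hook's lowest point and the blade points down. Axes as spat2
- spat3 (a point): centre, half-way up, of the green-handled steel sediment spatula, 90 g, may be absent (None). It lies flat: plastic handle 80 mm along its x, 20 mm wide (y), 14 mm thick (z), centred here; round steel eye at its +x end; steel blade 47 x 36 x 4 mm at its -x end, reaching 86 mm from here. The same on both faces
- eye3 (a point): centre of the round eye of the green spatula, 60 mm along +x from its centre: a ring of 10 mm round bar, 32 mm inside and 52 mm outside diameter, hole along z. Hung on a hook, the eye's centre comes to rest about 12 mm below the hook's lowest point and the blade points down. Axes as spat3
- spat4 (a point): centre, half-way up, of the yellow-handled steel sediment spatula, 90 g, may be absent (None). It lies flat: plastic handle 80 mm along its x, 20 mm wide (y), 14 mm thick (z), centred here; round steel eye at its +x end; steel blade 47 x 36 x 4 mm at its -x end, reaching 86 mm from here. The same on both faces
- eye4 (a point): centre of the round eye of the yellow spatula, 60 mm along +x from its centre: a ring of 10 mm round bar, 32 mm inside and 52 mm outside diameter, hole along z. Hung on a hook, the eye's centre comes to rest about 12 mm below the hook's lowest point and the blade points down. Axes as spat4
- spat5 (a point): centre, half-way up, of the white-handled steel sediment spatula, 90 g, may be absent (None). It lies flat: plastic handle 80 mm along its x, 20 mm wide (y), 14 mm thick (z), centred here; round steel eye at its +x end; steel blade 47 x 36 x 4 mm at its -x end, reaching 86 mm from here. The same on both faces
- eye5 (a point): centre of the round eye of the white spatula, 60 mm along +x from its centre: a ring of 10 mm round bar, 32 mm inside and 52 mm outside diameter, hole along z. Hung on a hook, the eye's centre comes to rest about 12 mm below the hook's lowest point and the blade points down. Axes as spat5
There are look-alikes about, which are no part of the job. What is shaped like the part that bears spat1 but brown is not meant. Leave any black look-alike of the part that bears spat4 alone.

How it is judged:
By the outcome, as a careful person would: the job done as asked, in the order asked, and still so for the second after the job is handed in, with the robot touching nothing.
Of spatula1, spatula2, spatula3, spatula4, spatula5 only 3 to 5 are there at a start; the rules pass over those that are not, and their reading is None.
At some moment in a run one of spatula1, spatula2, spatula3, spatula4, spatula5 may be knocked a few centimetres aside while the robot is not near it.
Once in a run the grip may slacken for a moment while it holds something.
It also fails if it takes over 210 s, if anything falls off the work surface, if the arm or the gripper's body presses on something with over 40 N, if the wrist force passes 120 N, or if a joint passes its speed limit or range.

### The arm

A 6-joint arm with a two-finger parallel gripper is mounted at the origin on the work surface. World frame = base frame: x ahead of the robot, y to its left, z up, the work surface at z = 0. Lengths are in m, angles in degrees, forces in N, time in s.
With the tool pointing down it reaches from about 0.325 to 0.9 m from the base axis. Payload 6.1 kg.
Tool frame: the origin (TCP) lies on the centre line of the jaws, within the pads' length; the fingertips stand 11 mm ahead of it and the grasp point (between the pads) lies 8 mm behind it; z points along the fingers, y is the line along which they close (so a half turn about z gives the same grasp; the last joint's range is limited). The gripper opens to 87 mm and grips with 3 to 60 N. Pads are 19 mm wide; open, the fingers measure 117 mm over their backs; the gripper's body (75 mm by 190 mm) begins 51 mm behind the grasp point.
Start: joints at [-70.48, 12.628, 87.462, -0, 79.91, -7.225], TCP at [0.281, -0.558, 0.234] pointing down, gripper open.
Joint ranges: [-170.65, 170.65], [-52.31, 119.04], [5.05, 147.46], [-71.25, 251.25], [11.57, 151.72], [-153.62, 153.62]. Speed limits (degrees/s): [147.25, 147.25, 172.46, 180, 180, 180].

### API

Orientations are given as [roll, pitch, yaw] about the fixed x, y, z axes, in that order (R = Rz(yaw) Ry(pitch) Rx(roll)).
In Python, from bench import bot gives the robot as it stands.
- The arm moves only by the tool move_arm, never from a script. Its argument "increments" is a list of rows, each a list of 7 numbers: the turn, a rotation vector about the world's x, y, z in rad, then the shift along the world's x, y, z in m, then the gripper's target within -1 to 1 (shut at 1, half-way at 0, fully open at -1). In form: [[wx, wy, wz, x, y, z, hand], ...]. A call has 1 to 8 rows; each row shifts and turns the commanded pose from where the row before left it; what a row does not reach is not made up. A row lasts 1/8 s, in which the tool goes at most 62.5 mm and 10.7 degrees, less where a joint would pass 70% of its speed; a pose out of reach is approached as far as the arm can. A call with a gripper value outside its range is refused whole. The fingers move at their own pace and stop on an object; "grip_force" is the grip in N (left out, the last holds). Time passes only in rows, so rows that do not move let the fingers close. It gives the time, the measured TCP pose, the force, the opening and the grip force at its end, in the units of the state.
- bot.state(): the state, without advancing time (a new reading comes with each control period).
- bot.grab_frame(name): name is "scene" or "top"; returns the picture (420x560x3 uint8, red, green, blue); there is no depth.
- bot.calibration(name): a dict with "fx", "fy", "cx", "cy" (pixels), "k1" (the pictures are not rectified: a ray, as slopes to the right and down, at radius r is drawn at 1 + k1 r^2 times it, then the intrinsics apply), "extrinsics" (4x4, takes a point from camera to world coordinates). Camera axes: x right, y down, z forward; pixel columns grow to the right and rows downward; lengths in m; the calibration is good to about 2 mm. A picture is of the moment at which its call begins. calibration takes no time and is no camera call.
- bot.job_done(): hands the job in; it is judged then, once.
The state is a dict: "time_s": time; "joint_pos": joint angles; "joint_velocities": joint speeds; "joint_efforts": joint torques, N m; "tool_pos": TCP position; "ee_rot": TCP orientation; "force": force on the tool from outside, world axes, zero at the start; "wrist_torque": the same for the moment, N m; "opening": opening from 0.0 (shut) to 1.0 (fully open); "finger_force": force on a finger pad.
Only numpy, scipy, OpenCV 4.12 (cv2) and the standard library are available. Lean on these libraries where they do the work, as an engineer would, in place of code of your own. Each camera call takes 0.05 s, during which the arm holds its last target. There are 200 camera calls.

## Working session

There is one attempt and no reset: what is moved stays moved. The work goes in short steps, Python scripts to look and compute and a tool call to move; the robot and the scene stay as the last step left them, time stands still between calls to the robot, and variables do not carry over. Pictures are saved under pics/ and viewed, at most 14 in all, crops included, and the job is handed in when it is done.

Besides the shell and the picture viewer there is one more tool, called after ">>>" by a JSON object that holds its "name" and its "arguments". move_arm: Moves the arm, as the interface text tells. Its arguments: {"type":"object","properties":{"increments":{"type":"array"},"grip_force":{"type":"number"}},"required":["increments"]}

```bash
ls; mkdir -p pics; python3 - <<'E'
from bench import bot
import cv2, numpy as np
s=bot.state(); print(s)
for n in("scene","top"):
    im=bot.grab_frame(n); cv2.imwrite(f"pics/{n}0.png",im[:,:,::-1])
    c=bot.calibration(n); print(n,{k:np.round(v,4).tolist() for k,v in c.items()})
E
```

```text
pics
{'time_s': 0.0, 'joint_pos': array([-7.04805743e+01,  1.26762803e+01,  8.75234198e+01,  6.95221727e-04,
        7.99092578e+01, -7.22391835e+00]), 'joint_velocities': array([-0.02308381,  0.00446093, -0.05603719,  0.00872851, -0.00980474,
       -0.08981801]), 'joint_efforts': array([-1.38875530e-03, -4.94616866e+01, -3.87377214e+01,  6.96725026e-02,
        5.75278269e-02, -1.27849985e-04]), 'tool_pos': array([ 0.28106349, -0.55759228,  0.23244765]), 'ee_rot': array([-1.79891993e+02, -1.43799750e-02,  2.67432080e+01]), 'force': array([1.46996236, 0.20545669, 0.29436885]), 'wrist_torque': array([-0.00585917,  0.01831482,  0.01525547]), 'finger_force': 0.0, 'opening': 1.0044629464765131}
scene {'fx': 403.6283, 'fy': 403.6283, 'cx': 281.2807, 'cy': 208.4993, 'k1': -0.0966, 'extrinsics': [[0.3353, 0.636, -0.695, 1.4851], [0.9419, -0.2424, 0.2326, -0.3195], [-0.0206, -0.7326, -0.6803, 1.1531], [0.0, 0.0, 0.0, 1.0]]}
top {'fx': 418.0867, 'fy': 418.0867, 'cx': 285.9629, 'cy': 206.4803, 'k1': 0.011, 'extrinsics': [[-0.0058, -0.9928, 0.1196, 0.3444], [-1.0, 0.0059, 0.0006, -0.005], [-0.0013, -0.1196, -0.9928, 1.5027], [0.0, 0.0, 0.0, 1.0]]}
```

View pics/scene0.png

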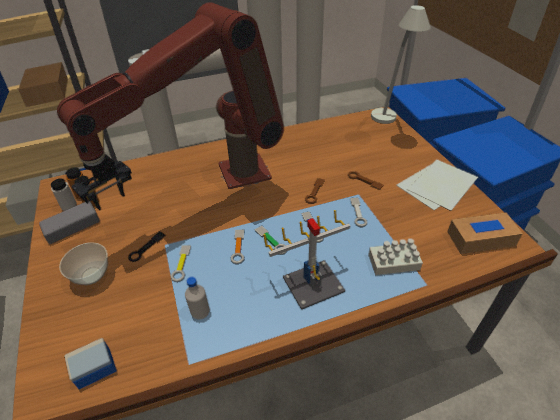

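View pics/top0.png

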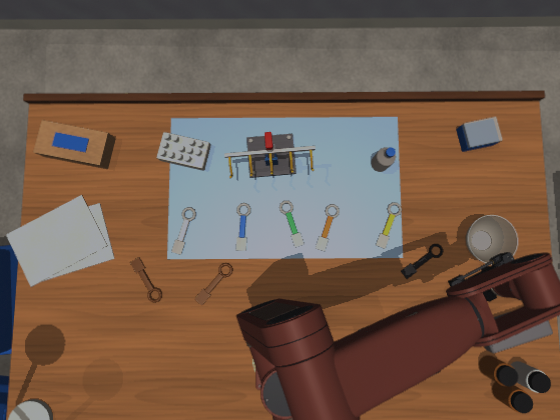

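All five spatulas are present in the top view: white (185,230), blue (243,227), green (290,223), orange (327,227) and yellow (389,225). The brown look-alikes are at (147,280) and (215,283), and the black one is at (423,260). I'll leave those three alone. The stand is at about (270,150).

```bash
cat > h.py <<'E'
from bench import bot
import cv2, numpy as np
def cal(n):
    c=bot.calibration(n); E=np.array(c["extrinsics"]); return c,E
def ray(n,px):
    c,E=cal(n); d=(np.array(px,float)-[c["cx"],c["cy"]])/[c["fx"],c["fy"]]
    u=d.copy()
    for _ in range(20): u=d/(1+c["k1"]*(u@u))
    v=E[:3,:3]@[u[0],u[1],1]; return E[:3,3],v/np.linalg.norm(v)
def plane(n,px,z):
    o,v=ray(n,px); return o+v*(z-o[2])/v[2]
def tri(a,b):
    (o,u),(p,v)=ray("top",a),ray("scene",b)
    s,t=np.linalg.lstsq(np.c_[u,-v],p-o,rcond=None)[0]
    x,y=o+s*u,p+t*v; return (x+y)/2,np.linalg.norm(x-y)
def proj(n,P):
    c,E=cal(n); q=E[:3,:3].T@(np.array(P)-E[:3,3]); u=q[:2]/q[2]; u=u*(1+c["k1"]*(u@u))
    return u*[c["fx"],c["fy"]]+[c["cx"],c["cy"]]
def blobs(im,lo,hi,amin=15):
    m=cv2.inRange(cv2.cvtColor(im,cv2.COLOR_RGB2HSV),np.array(lo),np.array(hi))
    n,l,st,ce=cv2.connectedComponentsWithStats(m)
    return [(st[i],ce[i],l==i) for i in range(1,n) if st[i][4]>=amin]
E
python3 - <<'E'
from h import *
t=cv2.imread("pics/top0.png")[:,:,::-1].copy(); s=cv2.imread("pics/scene0.png")[:,:,::-1].copy()
R=dict(blue=((105,150,80),(125,255,255)),green=((50,100,60),(85,255,255)),orange=((8,170,150),(18,255,255)),yellow=((22,150,120),(33,255,255)),red=((0,200,110),(5,255,255)))
for k,(lo,hi) in R.items():
  for n,im in(("top",t),("scene",s)):
    for st,ce,m in blobs(im,lo,hi):
        if n=="top" and not(150<ce[0]<410 and 110<ce[1]<270): continue
        if n=="scene" and not(150<ce[0]<420 and 190<ce[1]<340): continue
        print(k,n,st.tolist(),ce.round(1), plane(n,ce,0.014).round(4))
cv2.imwrite("pics/c1.png",cv2.resize(t[120:270,160:320,::-1],None,fx=5,fy=4,interpolation=cv2.INTER_CUBIC))
a=cv2.resize(t[125:260,160:295,::-1],(560,560))
cv2.imwrite("pics/c1.png",cv2.resize(t[115:265,160:360,::-1],(800,600),interpolation=cv2.INTER_CUBIC))
cv2.imwrite("pics/c2.png",cv2.resize(s[185:320,220:400,::-1],(800,600),interpolation=cv2.INTER_CUBIC))
E
```

```text
blue top [386, 148, 9, 9, 60] [390.2 151.6] [ 0.7225 -0.3845  0.014 ]
blue top [240, 216, 6, 21, 96] [242.2 226. ] [0.4544 0.1524 0.014 ]
blue scene [187, 277, 9, 8, 60] [190.9 280.7] [ 0.56  -0.353  0.014]
green top [286, 212, 12, 22, 115] [291.2 222.4] [ 0.4663 -0.0224  0.014 ]
green scene [265, 233, 14, 13, 79] [271.2 239.5] [ 0.4722 -0.0249  0.014 ]
orange top [323, 217, 9, 21, 81] [327.  226.3] [ 0.4515 -0.15    0.014 ]
orange scene [235, 238, 6, 15, 67] [237.8 244.9] [ 0.4537 -0.1525  0.014 ]
yellow top [383, 214, 12, 22, 109] [388.2 224.4] [ 0.4571 -0.3681  0.014 ]
yellow scene [177, 254, 9, 16, 79] [181.2 261.7] [ 0.4611 -0.3711  0.014 ]
red scene [308, 219, 12, 11, 67] [313.2 224.2] [0.4529 0.1581 0.014 ]
```

View pics/c1.png

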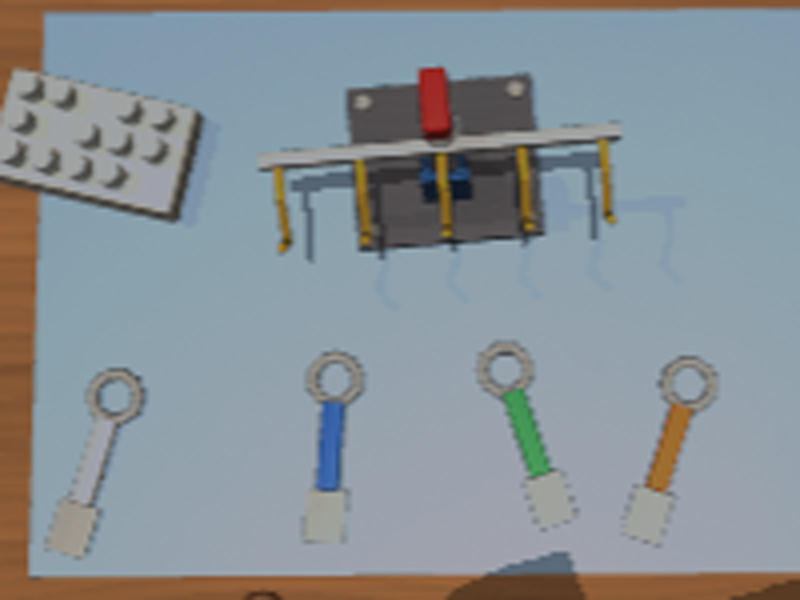

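View pics/c2.png

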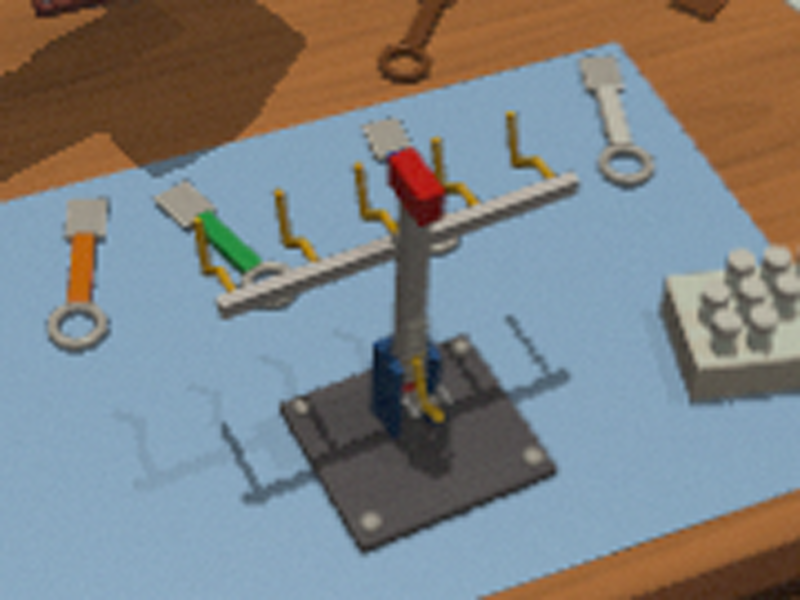

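Crop 1 (the top view at 4×, offset 160,115) shows the hook tips running left to right from (286,245) to (611,218), with the red block around (435,100). Crop 2 (the scene view at 4.44×) shows the matching tips and the column in a low notch. Next I'll triangulate these points.

```bash
python3 - <<'E'
from h import *
T=lambda p:(np.array(p)+.5)/4+[160,115]-.5
S=lambda p:(np.array(p)+.5)/(40/9)+[220,185]-.5
for k,a,b in [("tip1",(286,244),(511,116)),("tip2",(366,239),(437,143)),("tip4",(529,230),(279,194)),("tip5",(611,219),(197,222)),
 ("armL",(262,158),(572,178)),("armR",(617,130),(225,298)),("blocktopfar",(433,72),(430,200)),("blocktop",(433,98),(416,176)),
 ("footFL",(348,88),(553,468)),("footFR",(530,74),(365,548)),("footNL",(362,247),(465,340)),("footNR",(543,234),(285,405))]:
    P,e=tri(T(a),S(b)); print(k,P.round(4),round(e,4))
P=[plane("top",T(p),.012) for p in [(348,88),(530,74),(543,234),(362,247)]]
for p in P: print(p.round(4))
print(np.mean(P,0).round(4),[np.linalg.norm(P[i]-P[i-1]).round(4) for i in range(4)])
d=P[0]-P[1]; print("yaw",np.degrees(np.arctan2(-d[0],d[1])))
d=P[3]-P[2]; print("yaw",np.degrees(np.arctan2(-d[0],d[1])))
# eyes
for k,c in dict(white=(116,397),blue=(335,379),green=(505,370),orange=(688,383)).items(): print(k,plane("top",T(c),.007).round(4))
E
```

```text
tip1 [0.5985 0.1676 0.212 ] 0.0008
tip2 [0.6026 0.1048 0.2087] 0.0
tip4 [ 0.6093 -0.0239  0.2068] 0.001
tip5 [ 0.6171 -0.0891  0.209 ] 0.0023
armL [0.6689 0.1869 0.2044] 0.0023
armR [ 0.6901 -0.0937  0.2057] 0.0005
blocktopfar [0.7163 0.0483 0.2774] 0.0016
blocktop [0.695  0.0475 0.2808] 0.0029
footFL [0.7817 0.1363 0.0122] 0.0047
footFR [ 0.7956 -0.0278  0.0098] 0.0011
footNL [0.6357 0.1254 0.0056] 0.0007
footNR [ 0.6469 -0.038   0.0067] 0.0022
[0.7826 0.1386 0.012 ]
[ 0.7948 -0.0282  0.012 ]
[ 0.6455 -0.0389  0.012 ]
[0.6346 0.1251 0.012 ]
[0.7144 0.0491 0.012 ] [np.float64(0.1486), np.float64(0.1672), np.float64(0.1496), np.float64(0.1644)]
yaw 4.175013031452388
yaw 3.8310790348443873
white [0.4999 0.346  0.007 ]
blue [0.515  0.1493 0.007 ]
green [ 0.5222 -0.0037  0.007 ]
orange [ 0.5094 -0.1683  0.007 ]
```

```bash
python3 - <<'E'
from h import *
s=sum(bot.grab_frame("scene").astype(float) for _ in range(4))/4
s=s.astype(np.uint8); cv2.imwrite("pics/s1.png",s[:,:,::-1])
cv2.imwrite("pics/c3.png",cv2.resize(s[250:295,290:340,::-1],(660,594),interpolation=cv2.INTER_CUBIC))
hsv=cv2.cvtColor(s,cv2.COLOR_RGB2HSV)
for lo,hi,k in(((0,120,60),(8,255,255),"red"),((18,120,80),(33,255,255),"yel")):
    for st,ce,m in blobs(s,lo,hi,2):
        if 295<ce[0]<335 and 250<ce[1]<295: print(k,st.tolist(),ce.round(1))
# vertical scale on far face
for z in(.05,.06,.03,.02): print(z,proj("scene",[.71,.047,z]).round(2))
E
```

```text
red [311, 271, 2, 2, 3] [311.7 271.7]
yel [312, 265, 8, 15, 36] [315.1 272.4]
0.05 [312.87 274.77]
0.06 [312.97 272.96]
0.03 [312.67 278.35]
0.02 [312.57 280.11]
```

View pics/c3.png

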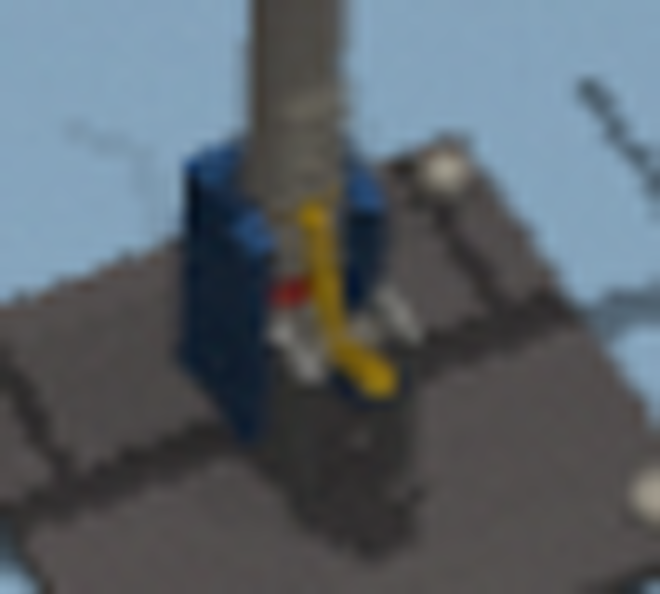

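The red tooth is at scene (311.7,271.7), below the pawl's upper end at about (313.7,266). At 1.8 px per 10 mm that suggests 3 to 4 notches to go. I'll check the column's tooth texture in numbers.

```bash
python3 - <<'E'
from h import *
s=sum(bot.grab_frame("scene").astype(float) for _ in range(10))/10
np.save("s_before.npy",s)
for r in range(236,276): print(r,s[r,307:320].mean(1).astype(int), s[r,309:316,0].astype(int)-s[r,309:316,2].astype(int))
E
```

```text
236 [ 98 105  87  66  68  73  73  72  75  99 151 162 140] [67  7  7  7  7  6  7]
237 [120  92  94  66  68  72  72  73  76  82  93  75  75] [41  6  7  7  6  6  7]
238 [151  88  80  66  67  73  71  73  75  75  75  74  75] [9 7 7 7 7 6 7]
239 [143  91  75  65  68  73  73  75  75  75  77  88 105] [6 6 6 7 7 8 7]
240 [148 121  69  66  68  71  72  75  74  88 134 166 150] [6 7 6 7 8 7 8]
241 [71 73 67 66 68 73 73 74 74 82 97 99 95] [6 6 7 6 7 8 7]
242 [73 73 68 66 67 73 74 73 75 78 87 85 91] [6 6 6 7 7 8 7]
243 [ 91 108  61  66  67  73  73  74  74 107 160 161 160] [5 5 6 7 7 7 8]
244 [160 147  84  65  68  73  73  75  74 109 160 160 160] [-7  5  7  7  8  7  8]
245 [160 147  84  65  69  74  72  74  80 118 160 160 160] [-6  6  6  8  7  7  2]
246 [161 147  84  66  69  73  72  74  80 119 160 160 160] [-6  5  6  7  8  8  1]
247 [160 144  65  66  70  73  72  74  80 118 160 160 160] [6 5 6 7 8 8 2]
248 [161 144  65  65  69  72  72  73  80 119 160 160 160] [6 5 6 8 7 7 2]
249 [161 144  66  67  69  73  73  73  81 120 160 161 161] [5 6 7 7 8 8 1]
250 [161 143  65  67  69  73  74  75  89 131 161 161 16
[... 1298 characters left out ...]
 75 80 80 73 82 68 41 34 37 57] [-60 -26  10  22  79  79  16]
268 [34 54 73 77 78 80 74 79 65 36 33 40 58] [-72 -47   9  20  65  87  31]
269 [30 38 46 47 71 74 72 79 71 46 35 46 65] [-44 -10   4  16  60  88  34]
270 [31 32 37 48 71 76 66 74 62 32 36 46 68] [-32 -13   8  18  59  97  54]
271 [31 33 36 44 54 51 54 75 73 33 35 60 84] [-32  -1  38  52  79 106  76]
272 [ 30  33  38  48  54  54  65  76  74  36  40  77 105] [-31  14  67  64  66 100  78]
273 [32 33 35 55 75 71 80 74 73 50 59 67 93] [-32  -2  25  23  23  80  84]
274 [ 32  33  36  70 101  82  76  76  79  79  91  78  84] [-31  -5   7   9  18  60  83]
275 [ 31  30  35  79 117  90  79  86  84  91  94  82  63] [-29  -3   4   6  13  38  75]
```

Resting tooth is likely number 3 or 4, so a 30 mm lift can't pass notch 7. First I'll go above the grip block.

>>> {"name": "move_arm", "arguments": {"increments": [[0,0,-0.05,0.032,0.0465,0.025,-1],[0,0,-0.05,0.032,0.0465,0.025,-1],[0,0,-0.05,0.032,0.0465,0.025,-1],[0,0,-0.05,0.032,0.0465,0.025,-1],[0,0,-0.05,0.032,0.0465,0.025,-1],[0,0,-0.05,0.032,0.0465,0.02,-1],[0,0,-0.05,0.032,0.0465,0.015,-1],[0,0,-0.044,0.032,0.0465,0,-1]], "grip_force": 40}}

```text
time_s: 1.8
tool_pos: [0.5386, -0.1847, 0.3957]
ee_rot: [179.9, -0.2, 4.1]
force: [-0.2, -0.9, 0.2]
opening: 0.998
finger_force: 0.0
```

>>> {"name": "move_arm", "arguments": {"increments": [[0,0,0,0.032,0.0465,0,-1],[0,0,0,0.032,0.0465,0,-1],[0,0,0,0.032,0.0465,0,-1],[0,0,0,0.032,0.0465,0,-1],[0,0,0,0.03,0.046,0,-1],[0,0,0,0,0,0,0]]}}

```text
time_s: 2.55
tool_pos: [0.6962, 0.0498, 0.3915]
ee_rot: [-179.9, 0.1, 4.4]
force: [0.2, -0.2, 0.3]
opening: 0.948
finger_force: 0.0
```

>>> {"name": "move_arm", "arguments": {"increments": [[0,0,0,0,-0.002,-0.03,0],[0,0,0,0,0,-0.03,0],[0,0,0,0,0,-0.03,0],[0,0,0,0,0,-0.025,0],[0,0,0,0,0,-0.014,0],[0,0,0,0,0,0,0]]}}

```text
time_s: 3.3
tool_pos: [0.6946, 0.0433, 0.2636]
ee_rot: [-180.0, 0.1, 4.1]
force: [-0.5, -0.9, -0.4]
opening: 0.502
finger_force: 0.0
```

>>> {"name": "move_arm", "arguments": {"increments": [[0,0,0,0,0,0,1],[0,0,0,0,0,0,1],[0,0,0,0,0,0,1],[0,0,0,0,0,0,1]]}}

```text
time_s: 3.8
tool_pos: [0.6957, 0.0468, 0.266]
ee_rot: [-179.8, -0.1, 4.3]
force: [-0.6, 8.0, 2.0]
opening: 0.245
finger_force: 40.0
```

>>> {"name": "move_arm", "arguments": {"increments": [[0,0,0,0,0.002,0.004,1],[0,0,0,0,0,0.004,1],[0,0,0,0,0,0.004,1],[0,0,0,0,0,0.004,1],[0,0,0,0,0,0.004,1],[0,0,0,0,0,0.004,1],[0,0,0,0,0,0.004,1],[0,0,0,0,0,0.004,1]]}}

```text
time_s: 4.8
tool_pos: [0.6956, 0.0468, 0.2932]
ee_rot: [-179.9, 0.1, 4.2]
force: [7.0, 2.2, -12.3]
opening: 0.247
finger_force: 40.0
```

```bash
python3 - <<'E'
from h import *
st=[];S=[]
for i in range(10):
    S.append(bot.grab_frame("scene").astype(float)); st.append(bot.state())
s=np.mean(S,0); np.save("s_up32.npy",s)
print(np.mean([q["tool_pos"] for q in st],0).round(4),np.std([q["tool_pos"][2] for q in st]),np.mean([q["force"] for q in st],0).round(2))
b=np.load("s_before.npy")
f=lambda im:cv2.resize(np.clip(im[250:290,298:326]*1.5,0,255).astype(np.uint8)[:,:,::-1],(399,570),interpolation=cv2.INTER_CUBIC)
cv2.imwrite("pics/c4.png",np.hstack([f(b),f(s)]))
for r in range(252,276): print(r,(s[r,309:317,0]-s[r,309:317,2]).astype(int),(s[r,309:317,0]-s[r,309:317,1]).astype(int),s[r,308:317].mean(1).astype(int))
E
```

```text
[0.6956 0.0468 0.2948] 0.00018778404917293978 [ 4.78  3.2  -8.68]
252 [ 7  7  8 10 10 10  8 -2] [ 2  3  2  3  2  2  2 -2] [93 68 68 74 85 84 86 84 84]
253 [ 6  6  7  9  9  9  8 -4] [ 3  2  2  2  2  2  1 -3] [87 67 67 71 84 79 81 79 90]
254 [ 5  7  8 10  9 10  9 -4] [ 1  3  3  2  2  3  3 -2] [80 67 70 77 80 83 85 84 83]
255 [  6   7   7   8   9   9   4 -12] [ 2  2  3  3  2  2  0 -8] [80 68 68 71 84 80 80 81 91]
256 [ 5  6  8  9 10 10  8 -8] [ 2  2  3  2  2  3  2 -5] [87 67 69 75 78 84 85 83 86]
257 [  6   6   8  10   9   9   1 -18] [  2   2   2   3   2   2   0 -11] [88 68 68 72 83 80 81 82 94]
258 [ 6  7  8  9 10 10  8 -8] [ 3  2  2  2  3  2  1 -5] [88 68 69 74 79 83 84 82 87]
259 [  5   6   7  10   8  10   1 -17] [  2   3   2   2   2   2   0 -10] [85 68 71 77 84 78 79 83 98]
260 [  6   7   8   9   9   9   3 -17] [  3   3   2   3   2   3   0 -10] [70 68 69 74 79 84 83 82 93]
261 [  6   7   8   9   9   8   2 -20] [  2   3   2   3   2   2   0 -10] [69 68 70 80 83 78 79 77 74]
262 [  6   6   7   8  10  10   3 -25] [  3   3   1   2   3   2   0 -11] [60 68 68 71 78 85 87 78 67]
263 [  7   
[... 561 characters left out ...]
36 -12   3  10  37 103  77 -29] [-16  -4   0   3  12  24  21 -15] [34 39 45 68 72 70 74 72 32]
270 [-34 -15   3   7  30 101  73 -27] [-15  -5   2   3  10  23  20 -12] [34 36 46 66 75 76 72 72 32]
271 [-31 -14   4   5  27  96  79 -20] [-14  -5   1   2  10  23  20 -10] [34 37 47 67 71 72 71 70 33]
272 [-31 -12   1 -13  11  79  81  -8] [-14  -4   0  -6   4  19  21  -6] [34 38 50 65 50 51 65 71 40]
273 [-33 -28 -25 -30   9  74  85  13] [-16 -13 -11 -13   2  18  21   1] [35 37 38 39 33 47 67 71 52]
274 [-31 -17 -11 -21  -2  51  84  28] [-14  -7  -4  -8  -1  14  20   7] [33 36 47 55 41 47 66 75 80]
275 [-28  -8   3  -4   5  39  83  47] [-14  -3   0  -2   1  12  22  14] [32 37 53 70 59 71 86 83 91]
```

View pics/c4.png

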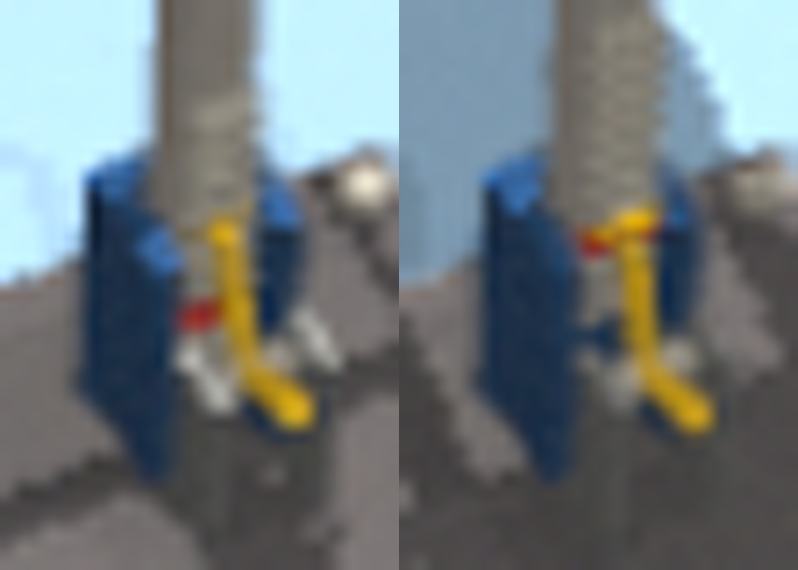

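The right half shows the column up about 29 mm, just before a click. The red tooth, at scene row 266.4, is still about 1.3 px (7 mm) below the pawl nose at (314.2,264.9). That fits a start in notch 3, so 40 mm in all. I'll go on to just short of the next click and check that the red tooth is then at the nose.

>>> {"name": "move_arm", "arguments": {"increments": [[0,0,0,0,0,0.0025,1],[0,0,0,0,0,0.0025,1],[0,0,0,0,0,0.0025,1],[0,0,0,0,0,0.0025,1]]}}

```text
time_s: 5.8
tool_pos: [0.6956, 0.0468, 0.3034]
ee_rot: [-179.9, 0.1, 4.2]
force: [5.8, 3.3, -10.8]
opening: 0.249
finger_force: 40.0
```

```bash
cat > look.py <<'E'
from h import *
import sys
st=[];S=[]
for i in range(10):
    S.append(bot.grab_frame("scene").astype(float)); st.append(bot.state())
s=np.mean(S,0); np.save(sys.argv[1]+".npy",s)
print(np.mean([q["tool_pos"] for q in st],0).round(4),np.mean([q["force"] for q in st],0).round(2),st[-1]["opening"])
w=s[255:280,306:324].copy()
rg=w[...,0]-w[...,1]; rb=w[...,0]-w[...,2]
red=(rg>28)&(rb<1.9*rg+10); yel=(rb>60)&~red
for k,m,v in(("red",red,rg),("yel",yel&(np.arange(255,280)[:,None]<268),rb)):
    yy,xx=np.nonzero(m); print(k,len(yy),np.average(xx+306,weights=v[m]).round(2),np.average(yy+255,weights=v[m]).round(2))
for r in range(260,272): print(r,rb[r-255,3:11].astype(int),rg[r-255,3:11].astype(int))
E
python3 look.py s_up39
```

```text
[0.6956 0.0468 0.3047] [ 4.86  2.95 -8.39] 0.25083172171061313
red 9 313.01 263.97
yel 8 313.57 265.73
260 [  6   6   7   9   9  10   6 -13] [ 2  2  2  2  2  2  1 -7]
261 [  6   7   9   9   9   9   1 -22] [  2   3   3   2   2   3   0 -11]
262 [  6   7   8   9  11  14   7 -21] [ 2  3  3  2  4  6  5 -8]
263 [ 5 10 18 14 24 56 59  3] [ 2  7 12  7 19 52 57 18]
264 [  6  16  52  58  94 100  77   9] [ 2 14 48 52 68 58 39  8]
265 [ -5  18  65  80 114 139  99   0] [-2 14 52 45 43 33 25  0]
266 [-24   8  41  81  77  79  34 -19] [-9  5 18 22 20 20  9 -7]
267 [-33 -10   9  16  62  92  22 -29] [-14  -4   3   5  17  22   4 -12]
268 [-42 -21   6  11  49  94  51 -29] [-19  -7   3   4  14  22  14 -13]
269 [-35 -13   2   5  37 102  76 -28] [-16  -4   1   2  12  24  22 -12]
270 [-31 -15  -3  -8  26 101  75 -29] [-16  -5   0  -4   9  24  20 -15]
271 [-32 -26 -28 -29  24  96  78 -17] [-15 -12 -11 -13   9  23  20  -8]
```

With the column 39 mm up, the red tooth sits at row 264.0, right at the pushed-out pawl nose (265.7), so the next click is notch 7. I'll lift 5 mm more, set it down and let go.

>>> {"name": "move_arm", "arguments": {"increments": [[0,0,0,0,0,0.0025,1],[0,0,0,0,0,0.0025,1],[0,0,0,0,0,0,1],[0,0,0,0,0,0,1]]}}

```text
time_s: 6.8
tool_pos: [0.6956, 0.0468, 0.3092]
ee_rot: [-179.9, 0.1, 4.2]
force: [4.7, 3.5, -10.8]
opening: 0.252
finger_force: 40.0
```

```bash
python3 look.py s_up44
```

```text
[0.6954 0.0468 0.3094] [ 4.67  3.14 -8.64] 0.2531789799166699
red 10 312.97 263.15
yel 9 313.51 265.42
260 [  6   7   9   9   9   8   0 -18] [  2   3   2   2   2   3  -1 -10]
261 [  6   6   8   9  10  12   5 -18] [ 2  2  2  2  3  5  3 -8]
262 [ 5  7 11 13 25 51 42  0] [ 3  3  6  7 19 46 42 16]
263 [ 6 15 41 58 87 89 56 -9] [ 2 13 38 54 82 76 48  3]
264 [ 6 18 70 85 89 88 80 18] [ 3 14 62 64 49 36 29  3]
265 [ -4  10  43  99 132  99  25 -26] [ -1   5  25  34  30  25   7 -11]
266 [-23   5  17  47  94 102   4 -25] [ -8   2   5  13  22  27   1 -11]
267 [-32 -10   7  20  77  88  12 -30] [-13  -3   2   6  20  21   0 -12]
268 [-43 -20   6  15  61  89  21 -28] [-18  -7   2   5  16  22   5 -13]
269 [-39 -15   0   7  51  97  52 -28] [-19  -5   0   3  13  23  14 -12]
270 [-34 -28 -21 -24  38 105  78 -27] [-17 -13  -9 -11  11  24  21 -12]
271 [-31 -30 -29 -29  30 104  76 -27] [-15 -13 -12 -13  11  24  21 -12]
```

>>> {"name": "move_arm", "arguments": {"increments": [[0,0,0,0,0,-0.0015,1],[0,0,0,0,0,-0.0015,1],[0,0,0,0,0,-0.0015,1],[0,0,0,0,0,0,1],[0,0,0,0,0,0,0],[0,0,0,0,0,0,0],[0,0,0,0,0,0,0]]}}

```text
time_s: 8.18
tool_pos: [0.6955, 0.0452, 0.3079]
ee_rot: [180.0, -0.1, 4.1]
force: [-0.7, -0.2, -0.0]
opening: 0.471
finger_force: 0.0
```

```bash
python3 look.py s_rest
```

```text
[0.6953 0.0457 0.3072] [-0.07  0.06  0.23] 0.5000981963339106
red 10 312.98 263.88
yel 5 313.37 266.15
260 [  6   6   9  10  10  10   0 -26] [  2   3   2   3   2   3  -1 -13]
261 [  6   7   8   9   9   8   3 -21] [  3   3   2   2   3   2   0 -11]
262 [  5   7   9  12  13  14   9 -23] [ 2  2  4  4  6  7  7 -8]
263 [ 5 13 25 23 50 59 64  2] [ 2  9 20 18 46 54 65 19]
264 [  4  20  70  84  82  77  60 -22] [ 2 16 67 77 66 57 49 -5]
265 [ -5  19  51  79  94  58   9 -24] [ -2  14  44  50  35  16   2 -10]
266 [-23   8  22  55 122  88  -4 -21] [ -9   3   6  15  28  25  -2 -10]
267 [-32 -10   8  22  80  87   0 -30] [-14  -4   2   8  20  21  -2 -14]
268 [-43 -20   6  17  65  93  14 -30] [-20  -7   2   5  17  22   2 -14]
269 [-36 -13   1  13  61  92  23 -27] [-16  -5   1   4  16  22   4 -12]
270 [-33 -17  -4  -8  51  97  54 -29] [-16  -7  -1  -4  13  24  14 -14]
271 [-31 -30 -29 -28  36 105  78 -28] [-15 -14 -13 -12  12  25  21 -12]
```

The column now rests with the red tooth directly above the pawl nose: red at row 263.9, pawl back at its in-notch position of 266.15, and zero tool force. I'll retreat and work out the spatula poses from the first top picture.

>>> {"name": "move_arm", "arguments": {"increments": [[0,0,0,0,0,0.03,-1],[0,0,0,0,0,0.05,-1],[0,0,0,0,0,0.04,-1],[0,0,0,-0.03,-0.05,0,-1],[0,0,0,-0.03,-0.05,0,-1],[0,0,0,-0.03,-0.05,0,-1],[0,0,0,-0.03,-0.05,0,-1],[0,0,0,-0.03,-0.05,0,-1]]}}

```text
time_s: 9.68
tool_pos: [0.5441, -0.2055, 0.4272]
ee_rot: [180.0, -0.0, 4.2]
force: [0.1, 0.1, -0.4]
opening: 1.002
finger_force: 0.0
```

>>> {"name": "move_arm", "arguments": {"increments": [[0,0,0,-0.03,-0.05,0,-1],[0,0,0,-0.03,-0.05,0,-1],[0,0,0,-0.03,-0.05,0,-1],[0,0,0,0,0,0,-1]]}}

```text
time_s: 10.18
tool_pos: [0.4529, -0.3574, 0.4267]
ee_rot: [180.0, 0.1, 3.8]
force: [-0.7, 1.3, -0.6]
opening: 1.0
finger_force: 0.0
```

```bash
cat > sp.py <<'E'
from h import *
import sys
R=dict(blue=((105,150,80),(125,255,255)),green=((50,100,60),(85,255,255)),orange=((8,170,150),(18,255,255)),yellow=((22,150,120),(33,255,255)))
def spats(t):
  for k,(lo,hi) in R.items():
    for st,ce,m in blobs(t,lo,hi,50):
        if not(150<ce[0]<410 and 200<ce[1]<275): continue
        yy,xx=np.nonzero(m); P=np.array([plane("top",(x,y),.014)[:2] for x,y in zip(xx,yy)])
        c=P.mean(0); w,V=np.linalg.eigh(np.cov(P.T)); d=V[:,1]*np.sign(V[0,1])
        print(k,"centre",c.round(4),"yaw",np.degrees(np.arctan2(d[1],d[0])).round(1),"eye",(c+.06*d).round(4),"len",(np.sqrt(w*12)).round(4),len(xx))
if __name__=="__main__":
    t=cv2.imread(sys.argv[1])[:,:,::-1].copy() if len(sys.argv)>1 else bot.grab_frame("top")
    spats(t); cv2.imwrite("pics/tnow.png",t[:,:,::-1])
E
python3 sp.py pics/top0.png; echo; python3 - <<'E'
from sp import *
spats(bot.grab_frame("top"))
print(bot.state()["tool_pos"],bot.state()["ee_rot"])
t=bot.grab_frame("top"); s=bot.grab_frame("scene")
cv2.imwrite("pics/top1.png",t[:,:,::-1]);cv2.imwrite("pics/scene1.png",s[:,:,::-1])
a=cv2.resize(t[130:260,165:325,::-1],(650,528),interpolation=cv2.INTER_CUBIC)
cv2.imwrite("pics/c5.png",cv2.resize(t[125:260,160:340,::-1],(800,600),interpolation=cv2.INTER_CUBIC))
cv2.imwrite("pics/c6.png",cv2.resize(s[175:310,220:400,::-1],(800,600),interpolation=cv2.INTER_CUBIC))
E
```

```text
blue centre [0.4544 0.1523] yaw -3.7 eye [0.5143 0.1485] len [0.0164 0.0743] 96
green centre [ 0.4663 -0.0224] yaw 18.8 eye [ 0.5231 -0.0031] len [0.0189 0.0784] 115
orange centre [ 0.4515 -0.15  ] yaw -18.3 eye [ 0.5085 -0.1688] len [0.0138 0.0757] 81
yellow centre [ 0.4572 -0.3681] yaw -22.3 eye [ 0.5127 -0.3909] len [0.0179 0.078 ] 109

blue centre [0.4544 0.1523] yaw -3.7 eye [0.5143 0.1485] len [0.0164 0.0743] 96
green centre [ 0.4663 -0.0224] yaw 18.8 eye [ 0.5231 -0.0031] len [0.0189 0.0784] 115
orange centre [ 0.4599 -0.152 ] yaw -22.0 eye [ 0.5156 -0.1745] len [0.0142 0.0578] 63
yellow centre [ 0.4572 -0.3681] yaw -22.3 eye [ 0.5127 -0.3909] len [0.0179 0.078 ] 109
[ 0.45418829 -0.35553916  0.42684856] [-1.79973891e+02  4.46334550e-03  3.95982533e+00]
```

View pics/c5.png

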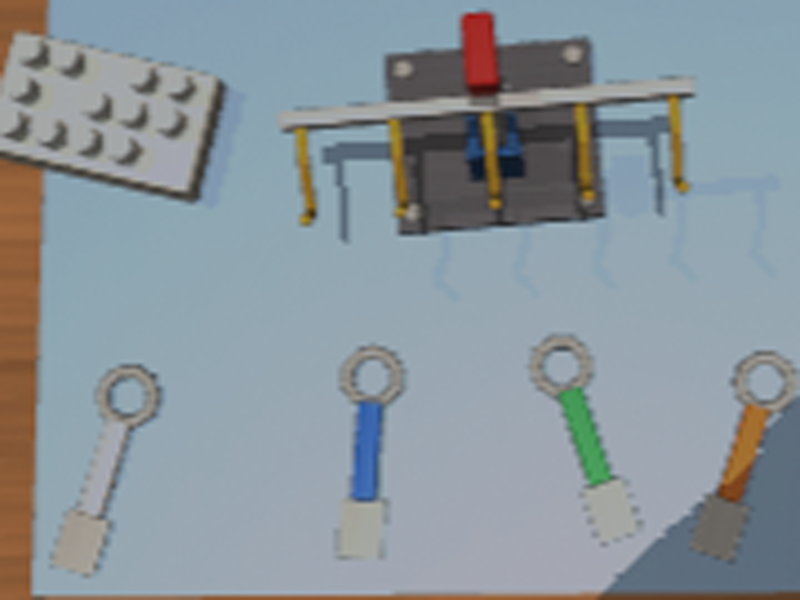

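View pics/c6.png

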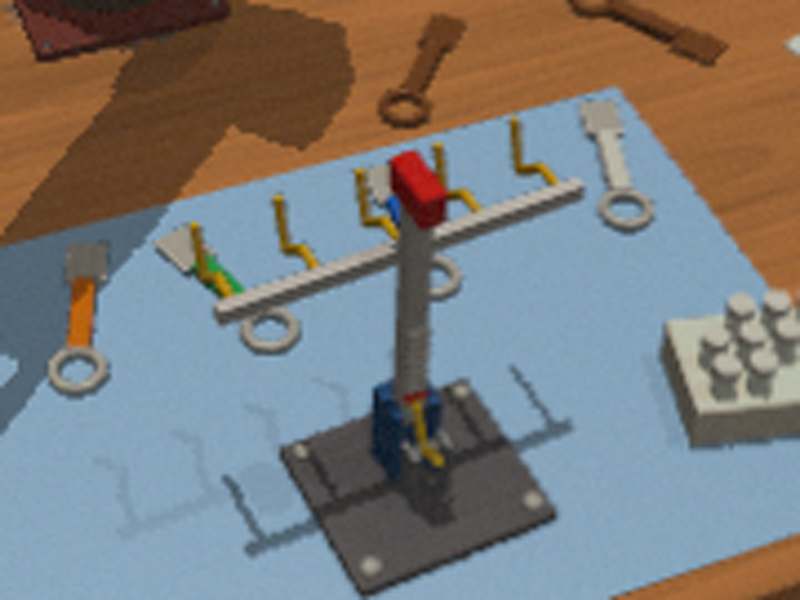

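The top crop (offset 160,125) shows tips from hook 1 at (307,217) to hook 5 at (682,186). The scene crop (offset 220,175) shows the red tooth sitting on the pawl at (415,398), with tips from hook 1 at (516,121) to hook 5 at (197,226).

```bash
python3 - <<'E'
from h import *
k=40/9
T=lambda p:(np.array(p)+.5)/k+[160,125]-.5
S=lambda p:(np.array(p)+.5)/k+[220,175]-.5
Q=[]
for i,a,b in [(1,(307,217),(516,124)),(2,(402,212),(438,150)),(3,(495,204),(361,175)),(4,(587,197),(279,201)),(5,(682,186),(197,229))]:
    P,e=tri(T(a),S(b)); Q.append(P); print(i,P.round(4),round(e,4))
Q=np.array(Q); i=np.arange(5)-2
A=np.c_[np.ones(5),i]; c=np.linalg.lstsq(A,Q,rcond=None)[0]; print(c.round(4),"yaw",np.degrees(np.arctan2(c[1][0],-c[1][1])),"pitch",np.linalg.norm(c[1][:2]))
yaw=np.radians(4.1); ex=np.array([np.cos(yaw),np.sin(yaw)]); ey=np.array([-ex[1],ex[0]])
for n in range(1,6):
    tr=c[0][:2]+.013*ex+(3-n)*.065*ey; print("hook",n,"trough",tr.round(4))
P,e=tri(T((480,42)),S((418,182))); print("block top",P,e)
w=plane("top",T((130,396)),.007); b=plane("top",T((81,542)),.004); d=w-b
print("white eye",w,"yaw",np.degrees(np.arctan2(d[1],d[0])),np.linalg.norm(d[:2]))
E
```

```text
1 [0.598  0.1698 0.2485] 0.0002
2 [0.6015 0.1047 0.2464] 0.0005
3 [0.6066 0.0409 0.247 ] 0.0
4 [ 0.6109 -0.0233  0.2468] 0.0019
5 [ 0.6181 -0.0882  0.2481] 0.0008
[[ 0.607   0.0408  0.2473]
 [ 0.005  -0.0644 -0.    ]] yaw 4.416182166517829 pitch 0.0645784465278187
hook 1 trough [0.6107 0.1714]
hook 2 trough [0.6153 0.1066]
hook 3 trough [0.62   0.0417]
hook 4 trough [ 0.6246 -0.0231]
hook 5 trough [ 0.6293 -0.0879]
block top [0.69849773 0.04628394 0.3209471 ] 0.003315940959489116
white eye [0.5004409  0.34514096 0.007     ] yaw -17.68045322547269 0.12307185625068887
```

Everything fits the given sizes: 65 mm pitch, yaw about 4.2°, tips at z 0.248, so troughs at 0.208. Starting with yellow for hook 5.

>>> {"name": "move_arm", "arguments": {"increments": [[0,0,-0.077,-0.001,-0.002,-0.05,-1],[0,0,-0.077,-0.001,-0.002,-0.055,0],[0,0,-0.077,-0.001,-0.002,-0.055,0],[0,0,-0.077,-0.001,-0.002,-0.055,0],[0,0,-0.077,0,-0.001,-0.055,0],[0,0,-0.074,0,0,-0.055,0],[0,0,0,0,0,-0.04,0],[0,0,0,0,0,0,0]]}}

```text
time_s: 11.32
tool_pos: [0.4501, -0.3593, 0.0585]
ee_rot: [-179.8, 0.4, -22.0]
force: [-0.6, 0.1, -0.0]
opening: 0.502
finger_force: 0.0
```

```bash
python3 - <<'E'
from h import *
s=bot.state(); print(s["tool_pos"],s["ee_rot"],s["opening"])
im=bot.grab_frame("scene"); cv2.imwrite("pics/c7.png",cv2.resize(im[190:310,120:280,::-1],(800,600),interpolation=cv2.INTER_CUBIC))
E
```

```text
[ 0.45007321 -0.35928437  0.05848036] [-179.80026526    0.4050587   -21.98234713] 0.5024485443570581
```

View pics/c7.png

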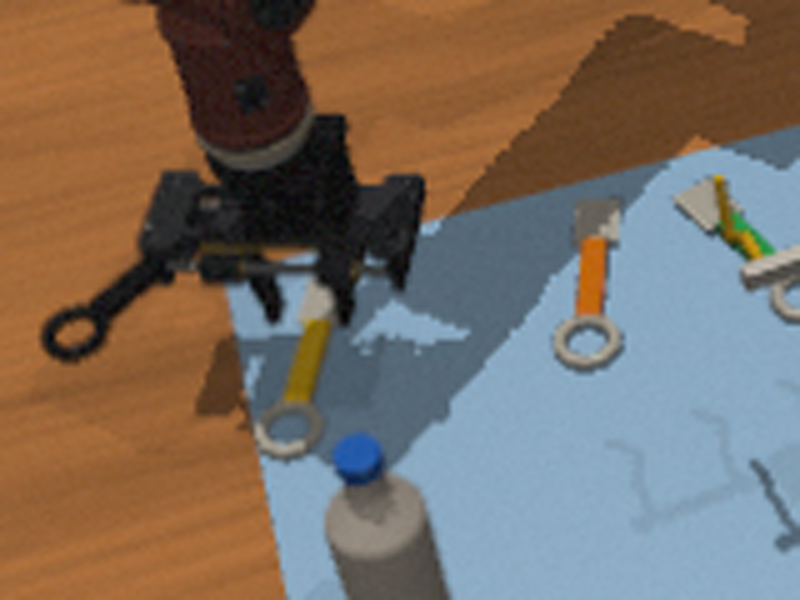

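The fingers straddle the yellow handle at about (315,320) in the crop, with the black look-alike clear to the left. Descending with a 6 mm correction in y and gripping.

>>> {"name": "move_arm", "arguments": {"increments": [[0,0,0,0,-0.006,-0.02,0],[0,0,0,0,0,-0.015,0],[0,0,0,0,0,-0.0095,0],[0,0,0,0,0,0,0],[0,0,0,0,0,0,1],[0,0,0,0,0,0,1],[0,0,0,0,0,0,1],[0,0,0,0,0,0,1]], "grip_force": 40}}

```text
time_s: 12.38
tool_pos: [0.4515, -0.3694, 0.018]
ee_rot: [180.0, -0.0, -22.1]
force: [-0.9, -0.1, 2.6]
opening: 0.219
finger_force: 40.0
```

Gripped, with the opening at 19 mm for the 20 mm handle. Lifting, turning to the stand's yaw and tilting 25° so that the eye goes over hook 5's tip.

>>> {"name": "move_arm", "arguments": {"increments": [[0,0,0,0,0,0.04,1],[0,0,0,0,0,0.055,1],[0,0,0,0,0,0.055,1],[0,0,0.0911,0.0184,0.055,0.019,1],[0,0,0.0911,0.0184,0.055,0.019,1],[0,0,0.0911,0.0184,0.055,0.019,1],[0,0,0.0911,0.0184,0.055,0.019,1],[0,0,0.0911,0.0184,0.055,0.019,1]]}}

```text
time_s: 13.38
tool_pos: [0.5384, -0.0952, 0.262]
ee_rot: [179.7, 0.8, 4.0]
force: [-34.4, -25.9, 3.7]
opening: 0.263
finger_force: 53.0
```

>>> {"name": "move_arm", "arguments": {"increments": [[0.0078,-0.109,0,0,0,0.005,1],[0.0078,-0.109,0,0,0,0,1],[0.0078,-0.109,0,0,0,0,1],[0.0078,-0.109,0,0,0,0,1],[0,0,0,0,0,0,1],[0,0,0,0,0,0,1]]}}

```text
time_s: 14.12
tool_pos: [0.5424, -0.0941, 0.2671]
ee_rot: [-179.9, -24.9, 4.0]
force: [-5.5, 0.3, -0.6]
opening: 0.209
finger_force: 38.8
```

```bash
cat > eye.py <<'E'
# eye of the held spatula in stand axes relative to a hook's trough, assuming eye at TCP + a*d + b*tz
from h import *
from scipy.spatial.transform import Rotation as Ro
import sys
TR={1:(.6107,.1714),2:(.6153,.1066),3:(.62,.0417),4:(.6246,-.0231),5:(.6293,-.0879)}
n=int(sys.argv[1]); a=float(sys.argv[2]); b=float(sys.argv[3])
s=bot.state(); R=Ro.from_euler("xyz",s["ee_rot"],degrees=True).as_matrix()
e=s["tool_pos"]+a*R[:,0]+b*R[:,2]; y=np.radians(4.1)
q=e-np.array([*TR[n],.208]); M=np.array([[np.cos(y),np.sin(y),0],[-np.sin(y),np.cos(y),0],[0,0,1]])
print("t",round(s["time_s"],2),"tcp",s["tool_pos"].round(4),"rot",s["ee_rot"].round(1),"d",(M@R[:,0]).round(2),"open",round(s["opening"],3),"F",s["force"].round(1))
print("eye rel hook (stand mm)",(M@q*1000).round(1)," want x on bar:",round(-.325*q[2]*1000,1))
if len(sys.argv)>3+1:
    im=bot.grab_frame("scene"); t=bot.grab_frame("top")
    for k,i in(("scene",im),("top",t)): print(k,"eye px predicted",proj(k,e).round(1))
    c=proj("scene",e).astype(int); d=proj("top",e).astype(int)
    f=lambda i,p:cv2.resize(i[max(p[1]-30,0):p[1]+45,p[0]-33:p[0]+34,::-1],(400,448),interpolation=cv2.INTER_CUBIC)
    cv2.imwrite(sys.argv[4],np.hstack([f(im,c),f(t,d)]))
E
python3 eye.py 5 .065 .008 pics/c8.png
```

```text
t 14.12 tcp [ 0.5424 -0.0941  0.2671] rot [-179.9  -24.9    4. ] d [ 0.91 -0.    0.42] open 0.209 F [-5.5  0.3 -0.6]
eye rel hook (stand mm) [-24.8  -0.2  79.2]  want x on bar: -25.7
scene eye px predicted [261.6 214.5]
top eye px predicted [314.7 168.1]
```

View pics/c8.png

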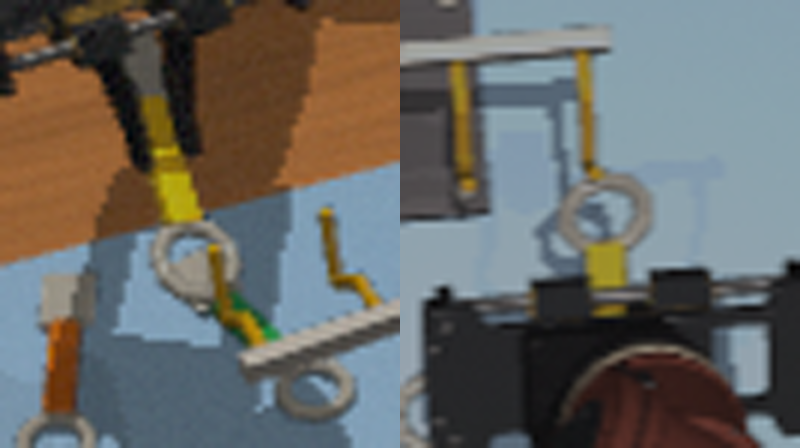

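The top crop shows the eye about 6 px lower than predicted, and the scene crop about 15 px lower, so the spatula sits differently in the grip than assumed. I'll triangulate its eye.

```bash
python3 - <<'E'
from h import *
P,e=tri((316.0,174.1),(261.3,229.4)); print(P.round(4),e)
# handle end near eye (yellow starts) top: (605,243), scene (183,218)
P2,e2=tri((314.7+8/5.97,168.1+(243-179)/5.97),(261.6-14/5.97,214.5+(218-179)/5.97)); print(P2.round(4),e2)
t=np.array([.5424,-.0941,.2671]); print((P-t).round(4),(P2-t).round(4))
d=P-t; print("tilt of eye dir",np.degrees(np.arctan2(d[2],d[0])))
E
```

```text
[ 0.6008 -0.0961  0.2193] 0.004962339903411701
[ 0.5819 -0.0952  0.2395] 0.003620409980083033
[ 0.0584 -0.002  -0.0478] [ 0.0395 -0.0011 -0.0276]
tilt of eye dir -39.27212895954386
```

During the first move the grip slackened: the opening jumped, and the eye end swung down to about −45°. I'll take the spatula to a free patch of mat, press it flat by touching down eye first with a light grip, and regrip it.

>>> {"name": "move_arm", "arguments": {"increments": [[0,0,0,-0.02,-0.01,0.01,1],[0,0,0,-0.025,-0.025,0,1],[0,0,0,-0.025,-0.035,-0.01,1],[0,0,0,-0.025,-0.035,-0.02,1],[0,0,0,-0.02,-0.035,-0.03,1],[0,0,0,-0.007,-0.03,-0.03,1],[0,0,0,0,-0.016,-0.03,1],[0,0,0,0,0,-0.02,1]], "grip_force": 60}}

```text
time_s: 15.22
tool_pos: [0.4216, -0.2822, 0.1369]
ee_rot: [-180.0, -25.0, 3.9]
force: [-0.2, 0.8, -1.6]
opening: 0.207
finger_force: 58.7
```

>>> {"name": "move_arm", "arguments": {"increments": [[0,0,0,0,0,-0.02,1],[0,0,0,0,0,-0.015,1],[0,0,0,0,0,-0.01,1],[0,0,0,0,0,0,1]], "grip_force": 20}}

```text
time_s: 15.72
tool_pos: [0.4213, -0.2799, 0.0921]
ee_rot: [-179.9, -25.0, 3.9]
force: [-1.2, -0.1, -1.4]
opening: 0.224
finger_force: 19.5
```

```bash
python3 eye.py 5 .065 .008 pics/c9.png
```

```text
t 15.72 tcp [ 0.4213 -0.2799  0.0921] rot [-179.9  -25.     3.9] d [ 0.91 -0.    0.42] open 0.224 F [-1.2 -0.1 -1.4]
eye rel hook (stand mm) [-158.9 -176.8  -95.7]  want x on bar: 31.1
scene eye px predicted [203.7 241.1]
top eye px predicted [367.3 214.4]
```

View pics/c9.png

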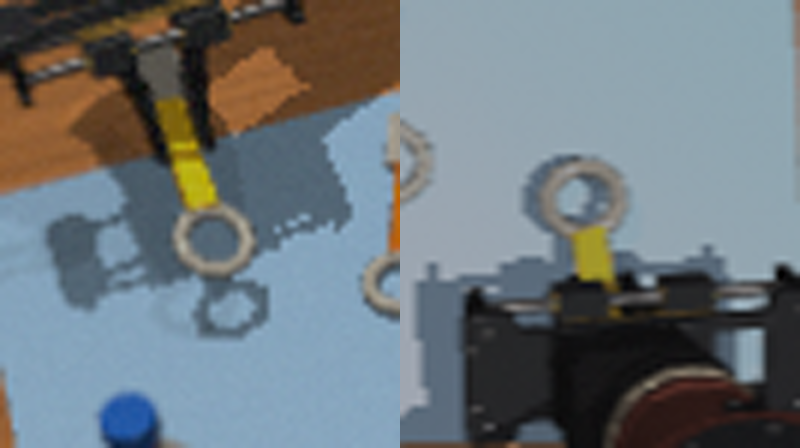

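The eye is hanging about 2–3 cm above the mat at scene crop (213,240), clear of everything. I'll press it down gently.

>>> {"name": "move_arm", "arguments": {"increments": [[0,0,0,0,0,-0.012,1],[0,0,0,0,0,-0.012,1],[0,0,0,0,0,-0.01,1],[0,0,0,0,0,-0.008,1],[0,0,0,0,0,-0.008,1],[0,0,0,0,0,-0.006,1],[0,0,0,0,0,0,1]], "grip_force": 10}}

```text
time_s: 16.7
tool_pos: [0.4212, -0.2799, 0.0361]
ee_rot: [-179.9, -25.0, 3.9]
force: [-0.1, 0.1, -0.7]
opening: 0.231
finger_force: 9.7
```

>>> {"name": "move_arm", "arguments": {"increments": [[-0.0078,0.109,0,0,0,-0.002,1],[-0.0078,0.109,0,0,0,-0.002,1],[-0.0078,0.109,0,0,0,-0.004,1],[-0.0078,0.109,0,0,0,-0.006,1],[0,0,0,0,0,0,1]], "grip_force": 4}}

```text
time_s: 17.32
tool_pos: [0.423, -0.2801, 0.0228]
ee_rot: [180.0, -0.1, 4.1]
force: [0.8, -0.7, -0.5]
opening: 0.229
finger_force: 4.0
```

>>> {"name": "move_arm", "arguments": {"increments": [[0,0,0,0,0,-0.006,1],[0,0,0,0,0,0,1],[0,0,0,0,0,0,0],[0,0,0,0,0,0,-0.3],[0,0,0,0,0,0.04,-0.5],[0,0,0,-0.05,0,0.04,-0.5],[0,0,0,-0.055,0,0.03,-0.5],[0,0,0,0,0,0,-0.5]]}}

```text
time_s: 18.32
tool_pos: [0.3163, -0.2814, 0.1281]
ee_rot: [179.7, -0.2, 3.8]
force: [0.8, -0.6, 0.5]
opening: 0.732
finger_force: 0.0
```

```bash
python3 - <<'E'
from sp import *
t=bot.grab_frame("top"); s=bot.grab_frame("scene"); spats(t); print(bot.state()["tool_pos"],bot.state()["ee_rot"])
for st,ce,m in blobs(s,*R["yellow"]):
    if 150<ce[0]<250: print("scene",ce,plane("scene",ce,.014))
E
```

```text
blue centre [0.4544 0.1523] yaw -3.7 eye [0.5143 0.1485] len [0.0164 0.0743] 96
green centre [ 0.4663 -0.0224] yaw 18.8 eye [ 0.5231 -0.0031] len [0.0189 0.0784] 115
orange centre [ 0.4515 -0.15  ] yaw -18.3 eye [ 0.5085 -0.1688] len [0.0138 0.0757] 81
yellow centre [ 0.4201 -0.278 ] yaw 4.3 eye [ 0.4799 -0.2735] len [0.0154 0.0766] 92
[ 0.31757856 -0.28048342  0.12587506] [ 1.79928256e+02 -7.71429020e-02  3.87967114e+00]
scene [202.95652174 247.95652174] [ 0.42256353 -0.28112392  0.014     ]
```

The yellow spatula lies flat again at (0.421,−0.279), yaw 4°. Regripping 8 mm behind the handle's centre.

>>> {"name": "move_arm", "arguments": {"increments": [[0,0,0,0.05,0.001,0,0],[0,0,0,0.046,0,-0.03,0],[0,0,0,0,0,-0.04,0],[0,0,0,0,0,-0.03,0],[0,0,0,0,0,-0.0125,0],[0,0,0,0,0,0,0],[0,0,0,0,0,0,1],[0,0,0,0,0,0,1]], "grip_force": 60}}

```text
time_s: 19.42
tool_pos: [0.4138, -0.2791, 0.0129]
ee_rot: [-180.0, -0.0, 4.0]
force: [0.5, 0.3, -0.2]
opening: 0.355
finger_force: 0.0
```

>>> {"name": "move_arm", "arguments": {"increments": [[0,0,0,0,0,0,1],[0,0,0,0,0,0,1],[0,0,0,0,0,0.02,1],[0,0,0,0,0,0.04,1],[0,0,0,0,0,0.05,1],[0,0,0,0,0,0.05,1],[0,0,0,0,0,0.03,1],[0,0,0,0,0,0,1]]}}

```text
time_s: 20.42
tool_pos: [0.4149, -0.2804, 0.2059]
ee_rot: [179.8, -0.2, 4.0]
force: [-0.5, 0.1, -1.7]
opening: 0.216
finger_force: 60.0
```

>>> {"name": "move_arm", "arguments": {"increments": [[0.0039,-0.0545,0,0.01,0.015,0.007,1],[0.0039,-0.0545,0,0.018,0.026,0.007,1],[0.0039,-0.0545,0,0.021,0.031,0.007,1],[0.0039,-0.0545,0,0.022,0.032,0.007,1],[0.0039,-0.0545,0,0.021,0.031,0.007,1],[0.0039,-0.0545,0,0.018,0.026,0.007,1],[0.0039,-0.0545,0,0.012,0.017,0.007,1],[0.0039,-0.0545,0,0.005,0.008,0.007,1]]}}

```text
time_s: 21.42
tool_pos: [0.54, -0.0916, 0.2565]
ee_rot: [-179.8, -24.9, 4.0]
force: [0.1, 0.7, -1.9]
opening: 0.218
finger_force: 60.0
```

>>> {"name": "move_arm", "arguments": {"increments": [[0,0,0,0,0,0,1],[0,0,0,0,0,0,1]]}}

```text
time_s: 21.68
tool_pos: [0.5399, -0.0933, 0.2575]
ee_rot: [-179.9, -24.9, 3.9]
force: [0.0, 0.3, -1.4]
opening: 0.221
finger_force: 60.0
```

```bash
python3 eye.py 5 .0665 .006 pics/c10.png
```

```text
t 21.68 tcp [ 0.5399 -0.0933  0.2575] rot [-179.9  -24.9    3.9] d [ 0.91 -0.    0.42] open 0.221 F [ 0.   0.3 -1.4]
eye rel hook (stand mm) [-26.7   0.8  72.1]  want x on bar: -23.4
scene eye px predicted [261.8 215.7]
top eye px predicted [314.2 169.3]
```

View pics/c10.png

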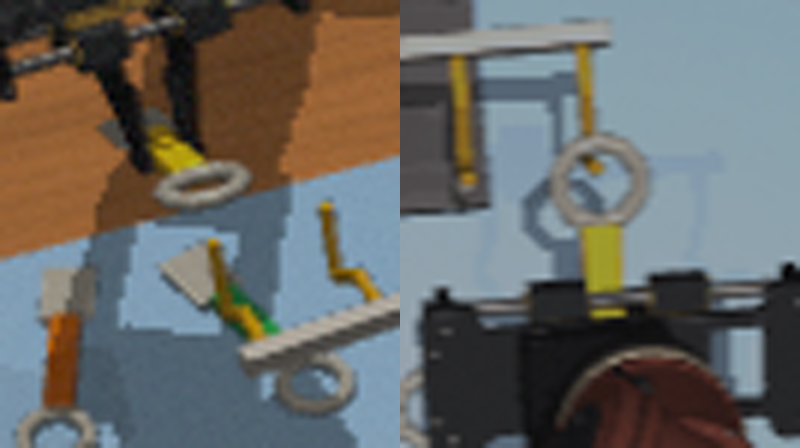

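Now the ring is where predicted, at top crop (600,180) with hook 5's tip seen through it. I'll slide it down along the bar.

>>> {"name": "move_arm", "arguments": {"increments": [[0,0,0,0.0035,0,-0.004,1],[0,0,0,0.0033,0,-0.01,1],[0,0,0,0.0033,0,-0.01,1],[0,0,0,0.0033,0,-0.01,1],[0,0,0,0.0033,0,-0.01,1],[0,0,0,0.0033,0,-0.008,1],[0,0,0,0,0,0,1]]}}

```text
time_s: 22.65
tool_pos: [0.5603, -0.0929, 0.2059]
ee_rot: [-179.9, -25.0, 3.9]
force: [-0.6, -0.1, -1.0]
opening: 0.224
finger_force: 60.0
```

```bash
python3 eye.py 5 .0665 .006
```

```text
t 22.65 tcp [ 0.5603 -0.0929  0.2059] rot [-179.9  -25.     3.9] d [ 0.91 -0.    0.42] open 0.224 F [-0.6 -0.1 -1. ]
eye rel hook (stand mm) [-6.4 -0.2 20.5]  want x on bar: -6.7
```

>>> {"name": "move_arm", "arguments": {"increments": [[0.0073,-0.1015,0,0.0037,0.0003,-0.0085,1],[0.0073,-0.1015,0,0.0037,0.0003,-0.0085,1],[0.0073,-0.1015,0,0.0037,0.0003,-0.0085,1],[0.0073,-0.1015,0,0.0055,0.0004,-0.0063,1],[0.0073,-0.1015,0,0.0055,0.0004,-0.0063,1],[0.0073,-0.1015,0,0.0055,0.0004,-0.0063,1],[0,0,0,0,0,0,1]]}}

```text
time_s: 23.52
tool_pos: [0.5855, -0.088, 0.1627]
ee_rot: [-178.9, -57.6, 3.5]
force: [-0.5, 0.1, -0.6]
opening: 0.222
finger_force: 60.0
```

```bash
python3 eye.py 5 .0665 .006 pics/c11.png
```

```text
t 23.52 tcp [ 0.5855 -0.088   0.1627] rot [-178.9  -57.6    3.5] d [ 0.54 -0.01  0.84] open 0.222 F [-0.5  0.1 -0.6]
eye rel hook (stand mm) [-2.9  2.7  7.6]  want x on bar: -2.5
scene eye px predicted [266.2 234.7]
top eye px predicted [311.6 166.2]
```

View pics/c11.png

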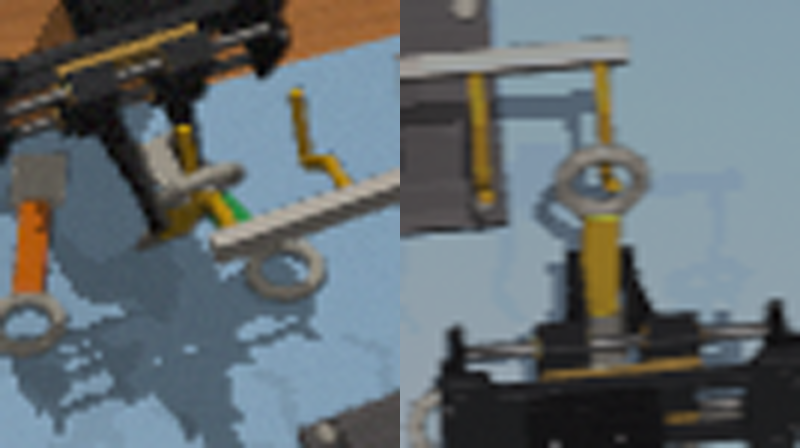

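The ring encircles hook 5's bar, at scene crop (205,185). Letting go and backing off along the tool axis.

>>> {"name": "move_arm", "arguments": {"increments": [[0,0,0,0,0,0,0.2],[0,0,0,0,0,0,0],[0,0,0,-0.012,-0.001,0.004,0],[0,0,0,-0.025,-0.002,0.012,0],[0,0,0,-0.035,-0.002,0.02,0],[-0.0124,0.173,0,-0.035,-0.01,0.03,-0.3],[-0.0124,0.173,0,-0.03,-0.02,0.04,-0.3],[-0.0124,0.173,0,-0.01,-0.02,0.04,-0.3]]}}

```text
time_s: 24.62
tool_pos: [0.4561, -0.138, 0.3058]
ee_rot: [-178.8, -31.5, 4.4]
force: [1.3, 0.4, 0.5]
opening: 0.644
finger_force: 0.0
```

>>> {"name": "move_arm", "arguments": {"increments": [[-0.0124,0.173,0,0,-0.01,0.01,-0.3],[-0.0124,0.173,0,0,0,0,-0.3],[-0.0124,0.173,0,0,0,0,-0.3],[0,0,0,0,0,0,-0.3],[0,0,0,0,0,0,-0.3]]}}

```text
time_s: 25.25
tool_pos: [0.4579, -0.146, 0.3124]
ee_rot: [-178.3, -2.0, 4.4]
force: [-0.2, -0.8, -0.1]
opening: 0.648
finger_force: 0.0
```

```bash
cat > view.py <<'E'
from sp import *
t=bot.grab_frame("top"); s=bot.grab_frame("scene"); spats(t); q=bot.state(); print(q["time_s"],q["tool_pos"].round(4),q["ee_rot"].round(1),q["opening"])
cv2.imwrite("pics/vt.png",t[:,:,::-1]); cv2.imwrite("pics/vs.png",s[:,:,::-1])
for k in R:
    for st,ce,m in blobs(s,*R[k],10):
        if 200<ce[0]<400 and 190<ce[1]<300: print("scene",k,st.tolist(),ce.round(1))
E
python3 view.py
```

```text
blue centre [0.4548 0.1522] yaw -4.1 eye [0.5147 0.148 ] len [0.0165 0.075 ] 97
green centre [ 0.4666 -0.0223] yaw 18.4 eye [ 0.5235 -0.0033] len [0.0188 0.0777] 114
25.35 [ 0.4573 -0.1464  0.3131] [-178.4   -2.1    4.4] 0.6475561517425467
scene blue [307, 219, 3, 6, 12] [308.2 221.3]
scene orange [237, 239, 4, 11, 22] [238.8 244.9]
scene yellow [268, 236, 4, 5, 10] [269.3 238. ]
```

```bash
cat > hung.py <<'E'
from sp import *
TR={1:(.6107,.1714),2:(.6153,.1066),3:(.62,.0417),4:(.6246,-.0231),5:(.6293,-.0879)}
R2=dict(yellow=((20,110,50),(33,255,255)),orange=((5,130,60),(18,255,255)),green=((45,70,30),(88,255,255)),blue=((100,120,40),(125,255,255)))
def check(n,col,s):
    x,y=TR[n]
    for nm in("scene","top"):
        m=cv2.inRange(cv2.cvtColor(s[nm],cv2.COLOR_RGB2HSV),*[np.array(v) for v in R2[col]])>0
        pts=[proj(nm,(x,y,.208-z)) for z in(.032,.072,.112)]
        c=pts[1]; yy,xx=np.nonzero(m); k=np.hypot(xx-c[0],yy-c[1])<14
        print(n,col,nm,"handle top/mid/bottom predicted",[p.round(1).tolist() for p in pts],"found",k.sum(),(xx[k].mean().round(1),yy[k].mean().round(1),yy[k].min(),yy[k].max()) if k.any() else "")
if __name__=="__main__":
    s={k:bot.grab_frame(k) for k in("scene","top")}
    for a in sys.argv[1:]: check(int(a[0]),a[1:],s)
E
python3 hung.py 5yellow
```

```text
5 yellow scene handle top/mid/bottom predicted [[266.3, 244.0], [266.9, 252.0], [267.4, 259.8]] found 90 (np.float64(267.2), np.float64(251.0), np.int64(239), np.int64(260))
5 yellow top handle top/mid/bottom predicted [[311.7, 167.9], [310.9, 170.4], [310.3, 172.8]] found 47 (np.float64(310.5), np.float64(168.6), np.int64(157), np.int64(173))
```

Yellow hangs on hook 5: the handle mask is at scene (267,251), as predicted. Next is orange, for hook 4.

>>> {"name": "move_arm", "arguments": {"increments": [[-0.0305,0.033,0,-0.0134,-0.001,0,0],[0,0,-0.132,0,0,-0.04,0],[0,0,-0.132,0,0,-0.05,0],[0,0,-0.132,0,0,-0.055,0],[0,0,0,0,0,-0.05,0],[0,0,0,0,0,-0.04,0],[0,0,0,0,0,-0.015,0],[0,0,0,0,0,0,0]]}}

```text
time_s: 26.45
tool_pos: [0.4443, -0.1474, 0.0627]
ee_rot: [-179.9, 0.1, -18.3]
force: [-0.3, -0.5, -0.2]
opening: 0.502
finger_force: 0.0
```

```bash
python3 - <<'E'
from sp import *
q=bot.state(); print(q["tool_pos"].round(4),q["ee_rot"].round(1),q["opening"])
s=bot.grab_frame("scene")
for st,ce,m in blobs(s,(5,130,60),(18,255,255),10):
    if 225<ce[0]<250 and 225<ce[1]<260: print(st.tolist(),ce.round(1),plane("scene",ce,.014).round(4))
s=cv2.imread("pics/scene0.png")[:,:,::-1].copy()
for st,ce,m in blobs(s,(5,130,60),(18,255,255),10):
    if 225<ce[0]<250 and 225<ce[1]<260: print("before",st.tolist(),ce.round(1),plane("scene",ce,.014).round(4))
E
```

```text
[ 0.4443 -0.1474  0.0627] [-1.799e+02  1.000e-01 -1.830e+01] 0.5019864875971095
[13, 109, 544, 311, 62801] [229.1 257.1] [ 0.5014 -0.1989  0.014 ]
[235, 237, 6, 16, 76] [237.8 244.9] [ 0.454  -0.1524  0.014 ]
before [13, 109, 544, 311, 63512] [231.4 257. ] [ 0.5039 -0.1905  0.014 ]
before [235, 237, 6, 16, 78] [237.8 244.7] [ 0.4529 -0.1523  0.014 ]
```

Orange is unmoved, and the fingers are right above it.

>>> {"name": "move_arm", "arguments": {"increments": [[0,0,0,0,0,-0.025,0],[0,0,0,0,0,-0.018,0],[0,0,0,0,0,-0.006,0],[0,0,0,0,0,0,1],[0,0,0,0,0,0,1],[0,0,0,0,0,0,1],[0,0,0,0,0,0,1]], "grip_force": 60}}

```text
time_s: 27.38
tool_pos: [0.4452, -0.1477, 0.0143]
ee_rot: [-179.9, -0.0, -18.2]
force: [-1.5, -0.2, 5.8]
opening: 0.218
finger_force: 60.0
```

>>> {"name": "move_arm", "arguments": {"increments": [[0,0,0,0,0,0.02,1],[0,0,0,0,0,0.04,1],[0,0,0,0,0,0.05,1],[0,0,0.13,0,0,0.05,1],[0,0,0.13,0,0,0.03,1],[0,0,0.131,0,0,0,1],[0,0,0,0,0,0,1]]}}

```text
time_s: 28.25
tool_pos: [0.4445, -0.1471, 0.2036]
ee_rot: [-179.9, 0.1, 4.1]
force: [1.6, 0.2, -1.0]
opening: 0.219
finger_force: 60.0
```

>>> {"name": "move_arm", "arguments": {"increments": [[0.0039,-0.0545,0,0.007,0.009,0.008,1],[0.0039,-0.0545,0,0.013,0.017,0.008,1],[0.0039,-0.0545,0,0.016,0.02,0.008,1],[0.0039,-0.0545,0,0.017,0.021,0.008,1],[0.0039,-0.0545,0,0.016,0.02,0.008,1],[0.0039,-0.0545,0,0.012,0.016,0.008,1],[0.0039,-0.0545,0,0.008,0.01,0.008,1],[0.0039,-0.0545,0,0.0035,0.0047,0.006,1]]}}

```text
time_s: 29.25
tool_pos: [0.5378, -0.0275, 0.2662]
ee_rot: [-179.9, -25.2, 4.2]
force: [-0.1, 0.2, -1.3]
opening: 0.221
finger_force: 60.0
```

>>> {"name": "move_arm", "arguments": {"increments": [[0,0,0,0,0,0,1],[0,0,0,0,0,0,1]]}}

```text
time_s: 29.5
tool_pos: [0.5371, -0.0291, 0.2655]
ee_rot: [-179.9, -24.9, 4.2]
force: [0.2, -1.2, -1.1]
opening: 0.217
finger_force: 60.0
```

```bash
cat > held.py <<'E'
# compare handle mask (part ahead of the fingers) with prediction in both views
from hung import R2
from h import *
from scipy.spatial.transform import Rotation as Ro
import sys
col,a,b=sys.argv[1],float(sys.argv[2]),float(sys.argv[3])
s=bot.state(); R=Ro.from_euler("xyz",s["ee_rot"],degrees=True).as_matrix(); f=lambda k:s["tool_pos"]+k*R[:,0]+b*R[:,2]
for nm in("scene","top"):
    im=bot.grab_frame(nm); m=cv2.inRange(cv2.cvtColor(im,cv2.COLOR_RGB2HSV),*[np.array(v) for v in R2[col]])>0
    c=proj(nm,f(a-.04)); yy,xx=np.nonzero(m); k=np.hypot(xx-c[0],yy-c[1])<14
    print(nm,"pred: handle mid-front",c.round(1),"front end",proj(nm,f(a-.026)).round(1),"found",k.sum(),(xx[k].mean().round(1),yy[k].mean().round(1),xx[k].min(),xx[k].max(),yy[k].min(),yy[k].max()) if k.any() else "")
E
python3 eye.py 4 .0667 .0065; python3 held.py orange .0667 .0065
```

```text
t 29.5 tcp [ 0.5371 -0.0291  0.2655] rot [-179.9  -24.9    4.2] d [0.91 0.   0.42] open 0.217 F [ 0.2 -1.2 -1.1]
eye rel hook (stand mm) [-24.5   0.4  79.7]  want x on bar: -25.9
scene pred: handle mid-front [276.5 205.3] front end [278.  206.4] found 319 (np.float64(276.4), np.float64(204.7), np.int64(263), np.int64(290), np.int64(192), np.int64(216))
top pred: handle mid-front [293.5 182.8] front end [293.2 178.2] found 79 (np.float64(293.1), np.float64(183.9), np.int64(290), np.int64(297), np.int64(177), np.int64(192))
```

>>> {"name": "move_arm", "arguments": {"increments": [[0,0,0,0.0015,0,-0.007,1],[0,0,0,0.0033,0,-0.01,1],[0,0,0,0.0033,0,-0.01,1],[0,0,0,0.0033,0,-0.01,1],[0,0,0,0.0033,0.001,-0.012,1],[0,0,0,0.0033,0,-0.01,1],[0,0,0,0,0,0,1]]}}

```text
time_s: 30.48
tool_pos: [0.5546, -0.0283, 0.205]
ee_rot: [-179.9, -24.8, 4.2]
force: [-0.1, 0.9, -0.7]
opening: 0.222
finger_force: 60.0
```

```bash
python3 eye.py 4 .0667 .0065
```

```text
t 30.48 tcp [ 0.5546 -0.0283  0.205 ] rot [-179.9  -24.8    4.2] d [0.91 0.   0.42] open 0.222 F [-0.1  0.9 -0.7]
eye rel hook (stand mm) [-7.  -0.1 19.1]  want x on bar: -6.2
```

>>> {"name": "move_arm", "arguments": {"increments": [[0.0073,-0.1015,0,0.0037,0.0003,-0.0085,1],[0.0073,-0.1015,0,0.0037,0.0003,-0.0085,1],[0.0073,-0.1015,0,0.0037,0.0003,-0.0085,1],[0.0073,-0.1015,0,0.0055,0.0004,-0.0063,1],[0.0073,-0.1015,0,0.0055,0.0004,-0.0063,1],[0.0073,-0.1015,0,0.0055,0.0004,-0.0063,1],[0,0,0,0,0,0,1]]}}

```text
time_s: 31.35
tool_pos: [0.5789, -0.0201, 0.1657]
ee_rot: [-178.7, -55.3, 4.1]
force: [0.4, -0.5, -1.4]
opening: 0.222
finger_force: 60.0
```

```bash
python3 eye.py 4 .0667 .0065;python3 held.py orange .0667 .0065
```

```text
t 31.35 tcp [ 0.5789 -0.0201  0.1657] rot [-178.7  -55.3    4.1] d [0.57 0.   0.82] open 0.222 F [ 0.4 -0.5 -1.4]
eye rel hook (stand mm) [-2.   6.4  8.9]  want x on bar: -2.9
scene pred: handle mid-front [283.2 230.6] front end [284.1 229.8] found 15 (np.float64(281.5), np.float64(232.6), np.int64(278), np.int64(285), np.int64(221), np.int64(236))
top pred: handle mid-front [290.3 176.7] front end [290.1 173.5] found 106 (np.float64(290.2), np.float64(181.6), np.int64(287), np.int64(293), np.int64(169), np.int64(190))
```

Ring is on the bar; correcting 5 mm in y, then letting go.

>>> {"name": "move_arm", "arguments": {"increments": [[0,0,0,0,-0.005,-0.002,1],[0,0,0,0,0,0,0.2],[0,0,0,0,0,0,0],[0,0,0,-0.012,-0.001,0.004,0],[0,0,0,-0.025,-0.002,0.012,0],[0,0,0,-0.035,-0.002,0.02,0],[-0.007,0.1,0,-0.03,0,0.03,-0.1],[-0.007,0.1,0,-0.02,0,0.04,-0.1]]}}

```text
time_s: 32.45
tool_pos: [0.4758, -0.0326, 0.2721]
ee_rot: [-178.3, -44.0, 4.3]
force: [1.5, 0.9, 0.4]
opening: 0.545
finger_force: 0.0
```

>>> {"name": "move_arm", "arguments": {"increments": [[-0.009,0.13,0,0,0.01,0.04,-0.1],[-0.009,0.13,0,0,0.02,0.02,-0.1],[-0.009,0.13,0,0,0.02,0,-0.1],[-0.009,0.13,0,0,0.02,0,-0.1],[-0.009,0.13,0,0,0.01,0,-0.1],[-0.007,0.1,0,0,0,0,-0.1],[0,0,0,0,0,0,-0.1],[0,0,0,0,0,0,-0.1]]}}

```text
time_s: 33.45
tool_pos: [0.4778, 0.0479, 0.3325]
ee_rot: [-178.0, -1.3, 4.3]
force: [0.5, -0.5, 0.0]
opening: 0.546
finger_force: 0.0
```

```bash
python3 hung.py 5yellow 4orange; python3 view.py
```

```text
5 yellow scene handle top/mid/bottom predicted [[266.3, 244.0], [266.9, 252.0], [267.4, 259.8]] found 96 (np.float64(267.0), np.float64(251.3), np.int64(239), np.int64(260))
5 yellow top handle top/mid/bottom predicted [[311.7, 167.9], [310.9, 170.4], [310.3, 172.8]] found 46 (np.float64(311.1), np.float64(168.5), np.int64(157), np.int64(173))
4 orange scene handle top/mid/bottom predicted [[284.5, 237.8], [284.7, 245.9], [284.9, 253.7]] found 58 (np.float64(284.7), np.float64(247.8), np.int64(243), np.int64(253))
4 orange top handle top/mid/bottom predicted [[291.6, 169.4], [291.5, 171.9], [291.3, 174.3]] found 38 (np.float64(290.2), np.float64(174.2), np.int64(158), np.int64(185))
33.65 [0.4776 0.0478 0.3331] [-178.    -1.3    4.3] 0.5577041018422282
scene blue [307, 219, 3, 6, 12] [308.2 221.3]
scene yellow [286, 230, 5, 5, 11] [288.3 231.5]
scene yellow [268, 236, 4, 5, 11] [269.5 238.1]
```

Both hang. I'll swing aside for a clear top view of green, blue and white.

>>> {"name": "move_arm", "arguments": {"increments": [[-0.036,0.02,0,-0.01,-0.03,0,0],[0,0,0.06,-0.01,-0.05,0,0],[0,0,0.06,-0.01,-0.05,0,0],[0,0,0.06,-0.01,-0.05,0,0],[0,0,0.069,-0.01,-0.05,0,0],[0,0,0,-0.01,-0.03,0,0],[0,0,0,0,0,0,0]]}}

```text
time_s: 34.52
tool_pos: [0.417, -0.2138, 0.3329]
ee_rot: [-180.0, 0.0, 18.4]
force: [0.6, 0.1, -0.3]
opening: 0.499
finger_force: 0.0
```

```bash
python3 view.py
```

```text
blue centre [0.4544 0.1523] yaw -3.7 eye [0.5143 0.1485] len [0.0164 0.0743] 96
green centre [ 0.4663 -0.0224] yaw 18.8 eye [ 0.5231 -0.0031] len [0.0189 0.0784] 115
34.625 [ 0.4178 -0.2119  0.3329] [-180.     0.    18.6] 0.49950882993598306
scene blue [307, 219, 3, 6, 12] [308.2 221.3]
scene yellow [286, 230, 5, 5, 10] [288.4 231.6]
scene yellow [268, 236, 4, 5, 10] [269.3 238. ]
```

>>> {"name": "move_arm", "arguments": {"increments": [[0,0,0.003,0.006,0.025,0,0],[0,0,0,0.01,0.05,0,0],[0,0,0,0.01,0.05,-0.02,0],[0,0,0,0.009,0.04,-0.03,0],[0,0,0,0.006,0.0225,-0.04,0],[0,0,0,0,0,-0.05,0],[0,0,0,0,0,-0.05,0],[0,0,0,0,0,-0.05,0]]}}

```text
time_s: 35.62
tool_pos: [0.4591, -0.0229, 0.0917]
ee_rot: [-180.0, -0.0, 18.9]
force: [0.7, -0.8, -0.3]
opening: 0.505
finger_force: 0.0
```

>>> {"name": "move_arm", "arguments": {"increments": [[0,0,0,0,0,-0.03,0],[0,0,0,0,0,0,0]]}}

```text
time_s: 35.88
tool_pos: [0.4565, -0.0228, 0.0606]
ee_rot: [-179.8, 0.3, 18.9]
force: [-0.4, 0.4, 0.0]
opening: 0.494
finger_force: 0.0
```

>>> {"name": "move_arm", "arguments": {"increments": [[0,0,0,0.001,-0.002,-0.025,0],[0,0,0,0,0,-0.017,0],[0,0,0,0,0,-0.005,0],[0,0,0,0,0,0,1],[0,0,0,0,0,0,1],[0,0,0,0,0,0,1],[0,0,0,0,0,0,1]], "grip_force": 60}}

```text
time_s: 36.75
tool_pos: [0.4606, -0.0267, 0.0164]
ee_rot: [-180.0, -0.0, 18.8]
force: [0.0, 0.9, 4.4]
opening: 0.218
finger_force: 60.0
```

>>> {"name": "move_arm", "arguments": {"increments": [[0,0,0,0,0,0.02,1],[0,0,0,0,0,0.04,1],[0,0,0,0,0,0.05,1],[0,0,-0.086,0,0,0.05,1],[0,0,-0.086,0,0,0.03,1],[0,0,-0.086,0,0,0,1],[0,0,0,0,0,0,1]]}}

```text
time_s: 37.62
tool_pos: [0.4598, -0.0265, 0.2058]
ee_rot: [-179.9, 0.0, 4.1]
force: [-0.5, 1.1, -1.1]
opening: 0.223
finger_force: 60.0
```

>>> {"name": "move_arm", "arguments": {"increments": [[0.0039,-0.0545,0,0.003,0.006,0.009,1],[0.0039,-0.0545,0,0.007,0.009,0.009,1],[0.0039,-0.0545,0,0.012,0.011,0.009,1],[0.0039,-0.0545,0,0.014,0.011,0.008,1],[0.0039,-0.0545,0,0.014,0.01,0.007,1],[0.0039,-0.0545,0,0.012,0.008,0.006,1],[0.0039,-0.0545,0,0.008,0.005,0.006,1],[0.0039,-0.0545,0,0.0026,0.002,0.0035,1]]}}

```text
time_s: 38.62
tool_pos: [0.5333, 0.0364, 0.264]
ee_rot: [-179.9, -25.2, 4.1]
force: [0.2, -0.1, -0.7]
opening: 0.216
finger_force: 60.0
```

>>> {"name": "move_arm", "arguments": {"increments": [[0,0,0,0,0,0,1],[0,0,0,0,0,0,1]]}}

```text
time_s: 38.88
tool_pos: [0.5326, 0.0357, 0.2633]
ee_rot: [-179.9, -25.0, 4.1]
force: [-0.7, -0.3, -0.8]
opening: 0.22
finger_force: 60.0
```

```bash
python3 eye.py 3 .0668 .008; python3 held.py green .0668 .008
```

```text
t 38.88 tcp [0.5326 0.0357 0.2633] rot [-179.9  -25.     4.1] d [ 0.91 -0.    0.42] open 0.22 F [-0.7 -0.3 -0.8]
eye rel hook (stand mm) [-23.6   0.2  76.3]  want x on bar: -24.8
scene pred: handle mid-front [294.8 200.6] front end [296.4 201.6] found 47 (np.float64(292.7), np.float64(198.8), np.int64(289), np.int64(298), np.int64(195), np.int64(202))
top pred: handle mid-front [271.8 184.3] front end [271.5 179.8] found 89 (np.float64(271.7), np.float64(185.6), np.int64(268), np.int64(275), np.int64(179), np.int64(194))
```

>>> {"name": "move_arm", "arguments": {"increments": [[0,0,0,0.001,0,-0.006,1],[0,0,0,0.0033,0,-0.01,1],[0,0,0,0.0033,0,-0.01,1],[0,0,0,0.0033,0,-0.01,1],[0,0,0,0.0033,0.001,-0.01,1],[0,0,0,0.0033,0,-0.01,1],[0,0,0,0,0,0,1]]}}

```text
time_s: 39.85
tool_pos: [0.5496, 0.0366, 0.2058]
ee_rot: [-179.9, -24.9, 4.0]
force: [-0.7, 0.7, 0.2]
opening: 0.217
finger_force: 60.0
```

>>> {"name": "move_arm", "arguments": {"increments": [[0.0037,-0.051,0,0.0019,0.0002,-0.0043,1],[0.0037,-0.051,0,0.0019,0.0002,-0.0043,1],[0.0037,-0.051,0,0.0019,0.0002,-0.0043,1],[0.0037,-0.051,0,0.0019,0.0002,-0.0043,1],[0.0037,-0.051,0,0.0019,0.0002,-0.0043,1],[0.0037,-0.051,0,0.0019,0.0002,-0.0043,1],[0,0,0,0,0,0,1]]}}

```text
time_s: 40.72
tool_pos: [0.5606, 0.0378, 0.1804]
ee_rot: [-179.8, -42.5, 3.9]
force: [-1.1, -0.1, -1.1]
opening: 0.22
finger_force: 60.0
```

```bash
python3 eye.py 3 .0668 .008
```

```text
t 40.73 tcp [0.5606 0.0378 0.1804] rot [-179.8  -42.5    3.9] d [ 0.74 -0.    0.68] open 0.22 F [-1.1 -0.1 -1.1]
eye rel hook (stand mm) [-4.9  0.2 11.6]  want x on bar: -3.8
```

>>> {"name": "move_arm", "arguments": {"increments": [[0.0037,-0.051,0,0.0028,0.0002,-0.0032,1],[0.0037,-0.051,0,0.0028,0.0002,-0.0032,1],[0.0037,-0.051,0,0.0028,0.0002,-0.0032,1],[0.0037,-0.051,0,0.0028,0.0002,-0.0032,1],[0.0037,-0.051,0,0.0028,0.0002,-0.0032,1],[0.0037,-0.051,0,0.0028,0.0002,-0.0032,1],[0,0,0,0,0,0,1]]}}

```text
time_s: 41.6
tool_pos: [0.5765, 0.0429, 0.1651]
ee_rot: [-178.9, -57.6, 3.8]
force: [-0.1, -0.4, -0.6]
opening: 0.219
finger_force: 60.0
```

```bash
python3 eye.py 3 .0668 .008; python3 held.py green .0668 .008
```

```text
t 41.6 tcp [0.5765 0.0429 0.1651] rot [-178.9  -57.6    3.8] d [ 0.54 -0.    0.84] open 0.219 F [-0.1 -0.4 -0.6]
eye rel hook (stand mm) [-0.8  4.3  9.3]  want x on bar: -3.0
scene pred: handle mid-front [300.6 225.6] front end [301.6 224.6] found 32 (np.float64(298.8), np.float64(228.8), np.int64(295), np.int64(304), np.int64(226), np.int64(232))
top pred: handle mid-front [270.6 177.4] front end [270.3 174.3] found 106 (np.float64(270.7), np.float64(182.5), np.int64(267), np.int64(274), np.int64(174), np.int64(190))
```

>>> {"name": "move_arm", "arguments": {"increments": [[0,0,0,-0.002,-0.004,-0.002,1],[0,0,0,0,0,0,0.2],[0,0,0,0,0,0,0],[0,0,0,-0.012,-0.001,0.004,0],[0,0,0,-0.025,-0.002,0.012,0],[0,0,0,-0.035,-0.002,0.02,0],[-0.007,0.1,0,-0.03,0,0.03,-0.1],[-0.007,0.1,0,-0.02,0,0.04,-0.1]]}}

```text
time_s: 42.7
tool_pos: [0.5088, 0.0475, 0.2541]
ee_rot: [-177.4, -48.9, 4.6]
force: [0.8, 1.5, 0.0]
opening: 0.546
finger_force: 0.0
```

>>> {"name": "move_arm", "arguments": {"increments": [[-0.009,0.13,0,-0.01,-0.02,0.04,-0.1],[-0.009,0.13,0,-0.01,-0.05,0.02,-0.1],[-0.009,0.13,0,-0.01,-0.05,0,-0.1],[-0.009,0.13,0,-0.01,-0.05,0,-0.1],[-0.009,0.13,0,-0.01,-0.05,0,-0.1],[-0.007,0.1,0,-0.01,-0.03,0,-0.1],[0,0,0,0,0,0,-0.1],[0,0,0,0,0,0,-0.1]]}}

```text
time_s: 43.7
tool_pos: [0.451, -0.2016, 0.3159]
ee_rot: [-176.9, -6.3, 4.5]
force: [0.3, -0.7, 0.0]
opening: 0.552
finger_force: 0.0
```

```bash
python3 hung.py 5yellow 4orange 3green; python3 view.py; python3 - <<'E'
from bench import bot
print(bot.state()["joint_pos"])
E
```

```text
5 yellow scene handle top/mid/bottom predicted [[266.3, 244.0], [266.9, 252.0], [267.4, 259.8]] found 92 (np.float64(266.9), np.float64(251.4), np.int64(239), np.int64(260))
5 yellow top handle top/mid/bottom predicted [[311.7, 167.9], [310.9, 170.4], [310.3, 172.8]] found 46 (np.float64(311.1), np.float64(168.0), np.int64(157), np.int64(173))
4 orange scene handle top/mid/bottom predicted [[284.5, 237.8], [284.7, 245.9], [284.9, 253.7]] found 45 (np.float64(284.5), np.float64(248.1), np.int64(243), np.int64(253))
4 orange top handle top/mid/bottom predicted [[291.6, 169.4], [291.5, 171.9], [291.3, 174.3]] found 30 (np.float64(291.2), np.float64(170.7), np.int64(158), np.int64(174))
3 green scene handle top/mid/bottom predicted [[302.2, 231.8], [302.1, 240.0], [301.9, 247.8]] found 69 (np.float64(302.5), np.float64(242.1), np.int64(236), np.int64(248))
3 green top handle top/mid/bottom predicted [[271.6, 171.0], [272.0, 173.4], [272.4, 175.7]] found 25 (np.float64(271.8), np.float64(173.1), np.int64(171), np.int64(175))
blue centre [0.4544 0.1523] yaw -3.7 eye [0.5143 0.1485] len [0.0164 0.0743] 96
43.9 [ 0.4509 -0.2013  0.3166] [-176.9   -6.3    4.5] 0.5478793774984484
scene green [300, 236, 6, 13, 55] [302.5 242.3]
scene orange [319, 195, 6, 4, 10] [321.5 196.8]
scene yellow [287, 230, 4, 5, 10] [288.5 231.7]
[-37.68142122 -11.3523887  103.08344541   6.54774033  85.67543853
  47.27216649]
```

Three are hanging. Blue is unmoved at (0.4544,0.1523); it goes to hook 2.

>>> {"name": "move_arm", "arguments": {"increments": [[-0.031,0.053,0,0,0.02,0,0],[-0.031,0.053,0,0,0.045,0,0],[0,0,-0.05,-0.0015,0.055,0,0],[0,0,-0.05,-0.0015,0.055,0,0],[0,0,-0.043,-0.0015,0.055,0,0],[0,0,0,0,0.055,0,0],[0,0,0,0,0.045,0,0],[0,0,0,0,0.024,-0.02,0]]}}

```text
time_s: 44.9
tool_pos: [0.4467, 0.1546, 0.2981]
ee_rot: [-179.9, -0.2, -3.4]
force: [-0.7, -0.4, -0.8]
opening: 0.501
finger_force: 0.0
```

>>> {"name": "move_arm", "arguments": {"increments": [[0,0,0,0,0,-0.04,0],[0,0,0,0,0,-0.05,0],[0,0,0,0,0,-0.05,0],[0,0,0,0,0,-0.05,0],[0,0,0,0,0,-0.04,0],[0,0,0,0,0,-0.01,0],[0,0,0,0,0,0,0]]}}

```text
time_s: 45.78
tool_pos: [0.4466, 0.152, 0.0568]
ee_rot: [-179.9, 0.1, -3.5]
force: [0.3, -0.1, 0.6]
opening: 0.502
finger_force: 0.0
```

>>> {"name": "move_arm", "arguments": {"increments": [[0,0,0,0,0.001,-0.022,0],[0,0,0,0,0,-0.016,0],[0,0,0,0,0,-0.005,0],[0,0,0,0,0,0,1],[0,0,0,0,0,0,1],[0,0,0,0,0,0,1],[0,0,0,0,0,0,1]], "grip_force": 60}}

```text
time_s: 46.65
tool_pos: [0.447, 0.1528, 0.0137]
ee_rot: [-179.9, 0.0, -3.6]
force: [-0.2, 0.0, 3.0]
opening: 0.225
finger_force: 60.0
```

>>> {"name": "move_arm", "arguments": {"increments": [[0,0,0,0,0,0.02,1],[0,0,0,0,0,0.04,1],[0,0,0,0,0,0.05,1],[0,0,0.068,0,0,0.05,1],[0,0,0.066,0,0,0.03,1],[0,0,0,0,0,0,1]]}}

```text
time_s: 47.4
tool_pos: [0.4483, 0.1532, 0.206]
ee_rot: [-179.9, -0.3, 4.1]
force: [0.5, 0.1, -2.0]
opening: 0.223
finger_force: 60.0
```

>>> {"name": "move_arm", "arguments": {"increments": [[0.0039,-0.0545,0,0.004,-0.004,0.009,1],[0.0039,-0.0545,0,0.009,-0.008,0.009,1],[0.0039,-0.0545,0,0.013,-0.009,0.009,1],[0.0039,-0.0545,0,0.015,-0.0095,0.008,1],[0.0039,-0.0545,0,0.0145,-0.0095,0.007,1],[0.0039,-0.0545,0,0.012,-0.007,0.006,1],[0.0039,-0.0545,0,0.009,-0.004,0.006,1],[0.0039,-0.0545,0,0.0035,-0.002,0.0035,1]]}}

```text
time_s: 48.4
tool_pos: [0.5267, 0.099, 0.2599]
ee_rot: [-180.0, -25.0, 4.1]
force: [-0.9, 0.3, -2.0]
opening: 0.222
finger_force: 60.0
```

>>> {"name": "move_arm", "arguments": {"increments": [[0,0,0,0,0,0,1],[0,0,0,0,0,0,1]]}}

```text
time_s: 48.65
tool_pos: [0.5262, 0.0996, 0.2601]
ee_rot: [-180.0, -24.9, 4.1]
force: [-0.4, -0.0, -0.8]
opening: 0.22
finger_force: 60.0
```

```bash
python3 eye.py 2 .0674 .0065; python3 held.py blue .0674 .0065
```

```text
t 48.65 tcp [0.5262 0.0996 0.2601] rot [-180.   -24.9    4.1] d [0.91 0.   0.42] open 0.22 F [-0.4 -0.  -0.8]
eye rel hook (stand mm) [-25.4  -0.6  74.6]  want x on bar: -24.2
scene pred: handle mid-front [311.9 195.3] front end [313.7 196.2] found 42 (np.float64(309.9), np.float64(193.4), np.int64(306), np.int64(315), np.int64(190), np.int64(196))
top pred: handle mid-front [250.5 186.7] front end [250.1 182.2] found 88 (np.float64(250.2), np.float64(187.5), np.int64(247), np.int64(254), np.int64(181), np.int64(196))
```

>>> {"name": "move_arm", "arguments": {"increments": [[0,0,0,0.002,0.001,-0.005,1],[0,0,0,0.0034,0,-0.01,1],[0,0,0,0.0034,0,-0.01,1],[0,0,0,0.0034,0,-0.01,1],[0,0,0,0.0034,0.001,-0.01,1],[0,0,0,0.0033,0,-0.0095,1],[0,0,0,0,0,0,1]]}}

```text
time_s: 49.62
tool_pos: [0.545, 0.1018, 0.2049]
ee_rot: [-180.0, -24.9, 4.1]
force: [0.4, 0.5, -0.9]
opening: 0.223
finger_force: 60.0
```

>>> {"name": "move_arm", "arguments": {"increments": [[0.0037,-0.051,0,0.0019,0.0002,-0.0043,1],[0.0037,-0.051,0,0.0019,0.0002,-0.0043,1],[0.0037,-0.051,0,0.0019,0.0002,-0.0043,1],[0.0037,-0.051,0,0.0019,0.0002,-0.0043,1],[0.0037,-0.051,0,0.0019,0.0002,-0.0043,1],[0.0037,-0.051,0,0.0019,0.0002,-0.0043,1],[0,0,0,0,0,0,1]]}}

```text
time_s: 50.5
tool_pos: [0.5558, 0.103, 0.1793]
ee_rot: [-179.9, -42.4, 4.1]
force: [0.9, -0.2, -1.0]
opening: 0.224
finger_force: 60.0
```

>>> {"name": "move_arm", "arguments": {"increments": [[0.0037,-0.051,0,0.0025,0.0002,-0.0032,1],[0.0037,-0.051,0,0.0025,0.0002,-0.0032,1],[0.0037,-0.051,0,0.0025,0.0002,-0.0032,1],[0.0037,-0.051,0,0.0025,0.0002,-0.0032,1],[0,0,0,0,0,0,1]]}}

```text
time_s: 51.12
tool_pos: [0.5588, 0.0929, 0.1871]
ee_rot: [-178.8, -52.7, 4.0]
force: [-0.3, -0.5, -0.8]
opening: 0.223
finger_force: 60.0
```

```bash
python3 eye.py 2 .0674 .0065; python3 held.py blue .0674 .0065
```

```text
t 51.12 tcp [0.5588 0.0929 0.1871] rot [-178.8  -52.7    4. ] d [ 0.61 -0.    0.8 ] open 0.223 F [-0.3 -0.5 -0.8]
eye rel hook (stand mm) [-11.3  -9.6  28.8]  want x on bar: -9.4
scene pred: handle mid-front [312.5 214.1] front end [313.8 213.3] found 2 (np.float64(306.5), np.float64(219.0), np.int64(306), np.int64(307), np.int64(219), np.int64(219))
top pred: handle mid-front [254.5 181.5] front end [254.  178.2] found 115 (np.float64(254.7), np.float64(186.8), np.int64(251), np.int64(258), np.int64(178), np.int64(195))
```

The last move drifted (y −10 mm, z up). I'll check the joints.

```bash
python3 - <<'E'
from bench import bot
q=bot.state();print(q["joint_pos"].round(2),q["force"].round(1))
E
```

```text
[ -2.04 -24.13 141.57  30.76  11.69  56.05] [-0.2  0.  -0.7]
```

Joint 5 is at its lower limit, so a tilt past about 45° isn't reachable here. I'll go back to 42° with the eye centred on the bar and let go from there.

>>> {"name": "move_arm", "arguments": {"increments": [[-0.0085,0.044,0,-0.001,0.004,0,1],[-0.0085,0.044,0,-0.001,0.003,-0.002,1],[-0.0085,0.044,0,-0.001,0.003,-0.003,1],[-0.0085,0.044,0,0,0,-0.003,1],[0,0,0,0,0,0,1]]}}

```text
time_s: 51.85
tool_pos: [0.5564, 0.1034, 0.179]
ee_rot: [179.4, -42.5, 5.4]
force: [-0.4, 0.6, -0.8]
opening: 0.222
finger_force: 60.0
```

```bash
python3 eye.py 2 .0674 .0065; python3 held.py blue .0674 .0065
```

```text
t 51.85 tcp [0.5564 0.1034 0.179 ] rot [179.4 -42.5   5.4] d [0.74 0.02 0.68] open 0.222 F [-0.4  0.6 -0.8]
eye rel hook (stand mm) [-4.9  2.2 11.8]  want x on bar: -3.8
scene pred: handle mid-front [315.4 216. ] front end [317.  215.8] found 0 
top pred: handle mid-front [251.3 182.1] front end [250.7 178.4] found 108 (np.float64(251.2), np.float64(186.1), np.int64(248), np.int64(255), np.int64(178), np.int64(194))
```

>>> {"name": "move_arm", "arguments": {"increments": [[0,0,0,0,-0.002,0,0.2],[0,0,0,0,0,0,0],[0,0,0,0,0,0,0],[0,0,0,-0.012,-0.001,0.012,0],[0,0,0,-0.022,-0.001,0.022,0],[0,0,0,-0.03,-0.002,0.03,0],[-0.007,0.1,0,-0.02,0,0.04,-0.1],[-0.007,0.1,0,-0.01,0,0.04,-0.1]]}}

```text
time_s: 52.95
tool_pos: [0.4599, 0.0971, 0.3237]
ee_rot: [179.7, -30.9, 5.1]
force: [0.2, 0.0, -0.0]
opening: 0.546
finger_force: 0.0
```

>>> {"name": "move_arm", "arguments": {"increments": [[-0.009,0.13,0,0,-0.03,0,-0.1],[-0.009,0.13,0,0,-0.05,0,-0.1],[-0.009,0.13,0,0,-0.05,0,-0.1],[-0.009,0.13,0,0,-0.05,0,-0.1],[0,0,0,0,-0.03,0,-0.1],[0,0,0,0,0,0,-0.1]]}}

```text
time_s: 53.7
tool_pos: [0.4614, -0.1146, 0.3213]
ee_rot: [-179.6, -1.1, 4.8]
force: [-0.2, 0.8, 1.0]
opening: 0.55
finger_force: 0.0
```

```bash
python3 hung.py 5yellow 4orange 3green 2blue; python3 - <<'E'
from h import *
q=bot.state(); print(q["tool_pos"].round(4),q["ee_rot"].round(1))
# white handle: bright low-saturation blobs on blue mat in the top view
t=bot.grab_frame("top"); h=cv2.cvtColor(t,cv2.COLOR_RGB2HSV); o=cv2.cvtColor(cv2.imread("pics/top0.png"),cv2.COLOR_BGR2HSV)
for nm,H in(("now",h),("start",o)):
    m=((H[...,1]<42)&(H[...,2]>120)).astype(np.uint8); n,l,st,ce=cv2.connectedComponentsWithStats(m)
    for i in range(1,n):
        if 165<ce[i][0]<215 and 195<ce[i][1]<262 and st[i][4]>20:
            yy,xx=np.nonzero(l==i); P=np.array([plane("top",(x,y),.008)[:2] for x,y in zip(xx,yy)]); w,V=np.linalg.eigh(np.cov(P.T)); d=V[:,1]*np.sign(V[0,1])
            print(nm,st[i].tolist(),ce[i].round(1),P.mean(0).round(4),"yaw",np.degrees(np.arctan2(d[1],d[0])).round(1))
E
```

```text
5 yellow scene handle top/mid/bottom predicted [[266.3, 244.0], [266.9, 252.0], [267.4, 259.8]] found 96 (np.float64(267.0), np.float64(251.5), np.int64(239), np.int64(260))
5 yellow top handle top/mid/bottom predicted [[311.7, 167.9], [310.9, 170.4], [310.3, 172.8]] found 45 (np.float64(311.1), np.float64(168.1), np.int64(157), np.int64(173))
4 orange scene handle top/mid/bottom predicted [[284.5, 237.8], [284.7, 245.9], [284.9, 253.7]] found 48 (np.float64(284.6), np.float64(248.3), np.int64(243), np.int64(254))
4 orange top handle top/mid/bottom predicted [[291.6, 169.4], [291.5, 171.9], [291.3, 174.3]] found 28 (np.float64(291.1), np.float64(171.1), np.int64(158), np.int64(174))
3 green scene handle top/mid/bottom predicted [[302.2, 231.8], [302.1, 240.0], [301.9, 247.8]] found 68 (np.float64(302.5), np.float64(242.0), np.int64(236), np.int64(248))
3 green top handle top/mid/bottom predicted [[271.6, 171.0], [272.0, 173.4], [272.4, 175.7]] found 24 (np.float64(271.9), np.float64(173.1), np.int64(171), np.int64(175))
2 blue scene handle top/mid/bottom predicted [[319.5, 226.0], [319.0, 234.1], [318.5, 241.9]] found 57 (np.float64(319.5), np.float64(236.3), np.int64(230), np.int64(242))
2 blue top handle top/mid/bottom predicted [[251.4, 172.5], [252.5, 174.9], [253.4, 177.2]] found 24 (np.float64(252.2), np.float64(175.1), np.int64(173), np.int64(177))
[ 0.4613 -0.1125  0.3219] [-179.6   -1.1    4.9]
now [167, 208, 2, 51, 60] [167.7 235. ] [0.4248 0.4186] yaw 0.4
start [167, 171, 3, 88, 97] [168.2 217.4] [0.4881 0.4187] yaw 0.2
```

Four hang. Locating the white handle by its neutral colour against the bluish mat.

```bash
python3 - <<'E'
from h import *
t=bot.grab_frame("top").astype(int); o=cv2.imread("pics/top0.png")[:,:,::-1].astype(int)
print("diff white region",np.abs(t-o)[200:260,168:205].max(2).mean(), (np.abs(t-o)[200:260,168:205].max(2)>30).sum())
for nm,H in(("now",t),("start",o)):
    rb=H[...,0]-H[...,2]; m=((rb>-12)&(H.min(2)>90)).astype(np.uint8); n,l,st,ce=cv2.connectedComponentsWithStats(m,connectivity=8)
    for i in range(1,n):
        if 172<ce[i][0]<215 and 195<ce[i][1]<262 and st[i][4]>12:
            yy,xx=np.nonzero(l==i); P=np.array([plane("top",(x,y),.008)[:2] for x,y in zip(xx,yy)]); w,V=np.linalg.eigh(np.cov(P.T)); d=V[:,1]*np.sign(V[0,1])
            print(nm,st[i].tolist(),ce[i].round(1),P.mean(0).round(4),"yaw",np.degrees(np.arctan2(d[1],d[0])).round(1),"minx",P[P[:,0].argmin()].round(4),"maxx",P[P[:,0].argmax()].round(4))
print(t[222:240:3,176:194,0]-t[222:240:3,176:194,2])
E
```

```text
diff white region 2.331081081081081 0
now [172, 207, 24, 48, 319] [182.1 232.4] [0.4337 0.3673] yaw -16.6 minx [0.3567 0.3731] maxx [0.5247 0.3521]
start [172, 207, 24, 48, 316] [182.3 232.3] [0.434  0.3669] yaw -16.8 minx [0.3567 0.3731] maxx [0.5247 0.3521]
[[-31 -31 -31 -31 -31 -31 -24 -11  -7 -10 -14 -12  -5 -30 -42 -35 -30 -30]
 [-31 -31 -30 -30 -31 -24 -11  -7 -10 -13 -13  -5 -20 -29 -30 -29 -29 -29]
 [-31 -30 -30 -31 -25 -11  -8 -10 -13 -13  -5 -19 -37 -33 -29 -29 -27 -28]
 [-31 -30 -31 -24 -11  -8 -11 -13 -13  -5 -18 -37 -34 -29 -28 -28 -28 -28]
 [-30 -30 -24 -10  -7 -10 -13 -14  -4  -6 -25 -29 -29 -29 -28 -27 -27 -28]
 [-29 -24 -10  -7 -11 -13 -13  -4 -18 -36 -33 -27 -28 -27 -27 -27 -26 -26]]
```

White is unmoved (zero changed pixels), with its centre at about (0.4415,0.3645) and yaw −17°. It goes to hook 1.

>>> {"name": "move_arm", "arguments": {"increments": [[-0.007,0.019,0,-0.003,0.025,0,0],[0,0,0,-0.003,0.05,0,0],[0,0,0,-0.003,0.06,0,0],[0,0,0,-0.003,0.06,0,0],[0,0,0,-0.003,0.06,0,0],[0,0,-0.07,-0.004,0.06,0,0],[0,0,-0.07,-0.004,0.06,0,0],[0,0,-0.07,-0.004,0.05,0,0]]}}

```text
time_s: 54.9
tool_pos: [0.4327, 0.3155, 0.3227]
ee_rot: [-179.9, -0.1, -7.0]
force: [-0.4, -0.8, 0.4]
opening: 0.497
finger_force: 0.0
```

>>> {"name": "move_arm", "arguments": {"increments": [[0,0,-0.07,0,0.035,-0.02,0],[0,0,-0.07,0,0.017,-0.04,0],[0,0,-0.036,0,0,-0.05,0],[0,0,0,0,0,-0.05,0],[0,0,0,0,0,-0.05,0],[0,0,0,0,0,-0.04,0],[0,0,0,0,0,-0.01,0],[0,0,0,0,0,0,0]]}}

```text
time_s: 55.9
tool_pos: [0.4341, 0.3649, 0.0627]
ee_rot: [-179.9, -0.0, -17.1]
force: [0.7, 0.1, 0.8]
opening: 0.503
finger_force: 0.0
```

```bash
python3 - <<'E'
from bench import bot
q=bot.state();print(q["joint_pos"].round(2),q["tool_pos"].round(4),q["ee_rot"].round(1))
E
```

```text
[3.2080e+01 1.5380e+01 1.0390e+02 2.0000e-02 6.0660e+01 1.3913e+02] [0.4341 0.3649 0.0627] [-179.9   -0.   -17.1]
```

>>> {"name": "move_arm", "arguments": {"increments": [[0,0,0,0,0.002,-0.025,0],[0,0,0,0,0,-0.018,0],[0,0,0,0,0,-0.006,0],[0,0,0,0,0,0,1],[0,0,0,0,0,0,1],[0,0,0,0,0,0,1],[0,0,0,0,0,0,1]], "grip_force": 60}}

```text
time_s: 56.78
tool_pos: [0.4348, 0.3665, 0.0137]
ee_rot: [-179.9, -0.1, -17.1]
force: [-0.1, -2.0, 2.0]
opening: 0.224
finger_force: 60.0
```

>>> {"name": "move_arm", "arguments": {"increments": [[0,0,0,0,0,0.02,1],[0,0,0,0,0,0.04,1],[0,0,0,0,0,0.05,1],[0,0,0.125,0,-0.01,0.05,1],[0,0,0.125,0,-0.02,0.03,1],[0,0,0.121,0,-0.02,0,1],[0,0,0,0,0,0,1]]}}

```text
time_s: 57.65
tool_pos: [0.4346, 0.3157, 0.2046]
ee_rot: [-179.9, -0.1, 4.0]
force: [0.1, -0.1, -1.8]
opening: 0.223
finger_force: 60.0
```

>>> {"name": "move_arm", "arguments": {"increments": [[0.0039,-0.0545,0,0.006,-0.012,0.009,1],[0.0039,-0.0545,0,0.011,-0.02,0.009,1],[0.0039,-0.0545,0,0.014,-0.025,0.009,1],[0.0039,-0.0545,0,0.016,-0.026,0.008,1],[0.0039,-0.0545,0,0.015,-0.025,0.007,1],[0.0039,-0.0545,0,0.013,-0.021,0.006,1],[0.0039,-0.0545,0,0.009,-0.014,0.006,1],[0.0039,-0.0545,0,0.0045,-0.0076,0.0045,1]]}}

```text
time_s: 58.65
tool_pos: [0.523, 0.1655, 0.2618]
ee_rot: [-179.9, -25.1, 3.9]
force: [0.2, 0.1, -0.8]
opening: 0.224
finger_force: 60.0
```

>>> {"name": "move_arm", "arguments": {"increments": [[0,0,0,0,0,0,1],[0,0,0,0,0,0,1]]}}

```text
time_s: 58.9
tool_pos: [0.5226, 0.1662, 0.2614]
ee_rot: [-179.9, -25.0, 4.1]
force: [-0.1, 0.3, -1.1]
opening: 0.223
finger_force: 60.0
```

```bash
python3 eye.py 1 .068 .0065; python3 - <<'E'
from h import *
from scipy.spatial.transform import Rotation as Ro
s=bot.state(); R=Ro.from_euler("xyz",s["ee_rot"],degrees=True).as_matrix(); e=s["tool_pos"]+.068*R[:,0]+.0065*R[:,2]
c=proj("top",e); t=bot.grab_frame("top").astype(int); print(c, proj("top",e-.042*R[:,0]))
x0,y0=np.round(c).astype(int)
print((t[...,0]-t[...,2])[y0-12:y0+16,x0-13:x0+14])
print(s["joint_pos"].round(1))
E
```

```text
t 58.9 tcp [0.5226 0.1662 0.2614] rot [-179.9  -25.     4.1] d [ 0.91 -0.    0.42] open 0.223 F [-0.1  0.3 -1.1]
eye rel hook (stand mm) [-23.9   1.1  76.2]  want x on bar: -24.8
[226.68069282 174.7726007 ] [228.29060235 188.40223371]
[[-36 -37 -36 -36 -36 -36 -35 -36 -36 -35 -36 -36 -36  15 109  49 -19 -36
  -34 -35 -35 -32 -31 -33 -34 -35 -35]
 [-36 -36 -36 -35 -35 -35 -36 -35 -35 -35 -35 -36 -36  12 107  78 -11 -35
  -34 -36 -35 -32 -32 -33 -35 -35 -35]
 [-36 -36 -36 -35 -35 -35 -35 -35 -35 -35 -35 -35 -35   7  90 103  -4 -35
  -35 -35 -35 -32 -32 -33 -35 -34 -34]
 [-35 -35 -36 -35 -36 -35 -35 -35 -35 -34 -24 -13 -12   7  73  97  -4 -35
  -35 -35 -35 -32 -32 -33 -34 -34 -34]
 [-35 -35 -35 -35 -35 -35 -34 -29 -18   2  12  13  13  12  11  21   9 -25
  -34 -34 -34 -35 -32 -31 -32 -34 -34]
 [-35 -36 -36 -35 -35 -34 -23   2  13  12  13  11   9   3   0   9  12  -1
  -26 -34 -34 -34 -32 -32 -32 -34 -34]
 [-35 -35 -35 -35 -35 -25   2  12  13  12  11   8   7   9  11  12  13  12
   -2 -26 -34 -34 -33 -32 -32 -33 -33]
 [-35 -35 -35 -35 -35 -11  13  12  10  -5 -16 -27 -34 -30  -6  16  12  13

[... 1637 characters left out ...]
2 -32 -33 -32 -32 -32 -32  -7  13  10  10  10   9   9 -18
  -31 -30 -31 -30 -31 -30 -31 -31 -29]
 [-32 -32 -32 -32 -32 -32 -32 -32 -32 -31 -10  10  11  10   9   8   9 -17
  -31 -31 -30 -31 -30 -30 -30 -31 -30]
 [-31 -32 -32 -32 -33 -32 -32 -32 -32 -31 -15   7  11  10   9   8  11  -5
  -27 -31 -30 -30 -31 -30 -31 -31 -30]
 [-32 -32 -31 -31 -32 -32 -31 -32 -32 -31 -13   8  11  10  10  10  13   3
  -24 -30 -29 -30 -31 -31 -31 -31 -29]
 [-32 -31 -31 -31 -31 -32 -32 -32 -31 -31 -19   2   9  11  11   9  12   2
  -23 -29 -29 -29 -30 -31 -30 -31 -30]
 [-31 -32 -32 -32 -31 -32 -31 -30 -30 -31 -21   1  10  11  11  10  12   2
  -23 -30 -30 -29 -27 -23 -23 -23 -27]]
[ 11.2 -17.8 117.2  -3.5  55.9  98.4]
```

The white ring is centred on its prediction with the tip inside the hole. Lowering, then tilting to 42°.

>>> {"name": "move_arm", "arguments": {"increments": [[0,0,0,0.001,0,-0.006,1],[0,0,0,0.0033,0,-0.01,1],[0,0,0,0.0033,0,-0.01,1],[0,0,0,0.0033,0,-0.01,1],[0,0,0,0.0033,0,-0.01,1],[0,0,0,0.0033,0,-0.01,1],[0,0,0,0,0,0,1]]}}

```text
time_s: 59.82
tool_pos: [0.5398, 0.1654, 0.2042]
ee_rot: [180.0, -24.9, 4.1]
force: [-0.8, 0.0, -0.9]
opening: 0.222
finger_force: 60.0
```

>>> {"name": "move_arm", "arguments": {"increments": [[0.0037,-0.051,0,0.0019,0.0002,-0.0043,1],[0.0037,-0.051,0,0.0019,0.0002,-0.0043,1],[0.0037,-0.051,0,0.0019,0.0002,-0.0043,1],[0.0037,-0.051,0,0.0019,0.0002,-0.0043,1],[0.0037,-0.051,0,0.0019,0.0002,-0.0043,1],[0.0037,-0.051,0,0.0019,0.0002,-0.0043,1],[0,0,0,0,0,0,1]]}}

```text
time_s: 60.7
tool_pos: [0.5507, 0.1668, 0.1785]
ee_rot: [180.0, -42.5, 4.2]
force: [0.5, -0.2, -0.7]
opening: 0.225
finger_force: 60.0
```

```bash
python3 eye.py 1 .068 .0065
```

```text
t 60.7 tcp [0.5507 0.1668 0.1785] rot [180.  -42.5   4.2] d [0.74 0.   0.68] open 0.225 F [ 0.5 -0.2 -0.7]
eye rel hook (stand mm) [-5.7 -0.3 11.7]  want x on bar: -3.8
```

Releasing, backing off and parking clear of everything.

>>> {"name": "move_arm", "arguments": {"increments": [[0,0,0,0.001,0,0,0.2],[0,0,0,0,0,0,0],[0,0,0,0,0,0,0],[0,0,0,-0.012,-0.001,0.012,0],[0,0,0,-0.022,-0.001,0.022,0],[0,0,0,-0.03,-0.002,0.03,0],[-0.007,0.1,0,-0.02,0,0.04,-0.1],[-0.007,0.1,0,-0.01,0,0.04,-0.1]]}}

```text
time_s: 61.7
tool_pos: [0.4572, 0.1631, 0.3254]
ee_rot: [-179.9, -31.1, 4.2]
force: [1.0, -0.4, -0.5]
opening: 0.542
finger_force: 0.0
```

>>> {"name": "move_arm", "arguments": {"increments": [[-0.009,0.13,0,-0.01,-0.03,0,-0.1],[-0.009,0.13,0,-0.01,-0.05,0,-0.1],[-0.009,0.13,0,-0.01,-0.05,0,-0.1],[-0.009,0.13,0,0,-0.05,0,-0.1],[0,0,0,0,-0.05,0,-0.1],[0,0,0,0,-0.05,0,-0.1],[0,0,0,0,-0.05,0,-0.1],[0,0,0,0,0,0,-0.1]]}}

```text
time_s: 62.7
tool_pos: [0.4285, -0.17, 0.3235]
ee_rot: [-179.9, -1.3, 3.8]
force: [0.4, 0.9, 0.2]
opening: 0.546
finger_force: 0.0
```

>>> {"name": "move_arm", "arguments": {"increments": [[0,0,0,0,0,0,-0.1],[0,0,0,0,0,0,-0.1],[0,0,0,0,0,0,-0.1],[0,0,0,0,0,0,-0.1],[0,0,0,0,0,0,-0.1],[0,0,0,0,0,0,-0.1]]}}

```text
time_s: 63.45
tool_pos: [0.4288, -0.167, 0.3237]
ee_rot: [-179.9, -1.3, 4.1]
force: [-1.4, -0.3, 0.2]
opening: 0.549
finger_force: 0.0
```

```bash
python3 hung.py 5yellow 4orange 3green 2blue; python3 - <<'E'
from h import *
s=bot.grab_frame("scene"); t=bot.grab_frame("top")
a=cv2.resize(s[195:295,250:350,::-1],(400,600)[::-1] if 0 else (560,560),interpolation=cv2.INTER_CUBIC)
b=cv2.resize(t[125:200,155:330,::-1],(240*1,103),interpolation=cv2.INTER_AREA)
c=np.zeros((560,800,3),np.uint8); c[:,:560]=a; c[:103,560:]=b; c[110:290,560:]=cv2.resize(s[:,:,::-1],(240,180))
cv2.imwrite("pics/final.png",c)
# column: red tooth and block
o=np.load("s_rest.npy"); print("pawl region diff",np.abs(s-o)[258:275,308:320].mean())
E
```

```text
5 yellow scene handle top/mid/bottom predicted [[266.3, 244.0], [266.9, 252.0], [267.4, 259.8]] found 91 (np.float64(266.9), np.float64(251.6), np.int64(239), np.int64(260))
5 yellow top handle top/mid/bottom predicted [[311.7, 167.9], [310.9, 170.4], [310.3, 172.8]] found 45 (np.float64(311.1), np.float64(168.1), np.int64(157), np.int64(173))
4 orange scene handle top/mid/bottom predicted [[284.5, 237.8], [284.7, 245.9], [284.9, 253.7]] found 50 (np.float64(284.6), np.float64(248.5), np.int64(243), np.int64(254))
4 orange top handle top/mid/bottom predicted [[291.6, 169.4], [291.5, 171.9], [291.3, 174.3]] found 28 (np.float64(291.1), np.float64(171.1), np.int64(158), np.int64(174))
3 green scene handle top/mid/bottom predicted [[302.2, 231.8], [302.1, 240.0], [301.9, 247.8]] found 65 (np.float64(302.4), np.float64(241.9), np.int64(236), np.int64(248))
3 green top handle top/mid/bottom predicted [[271.6, 171.0], [272.0, 173.4], [272.4, 175.7]] found 25 (np.float64(271.8), np.float64(173.1), np.int64(171), np.int64(175))
2 blue scene handle top/mid/bottom predicted [[319.5, 226.0], [319.0, 234.1], [318.5, 241.9]] found 50 (np.float64(319.2), np.float64(236.5), np.int64(231), np.int64(242))
2 blue top handle top/mid/bottom predicted [[251.4, 172.5], [252.5, 174.9], [253.4, 177.2]] found 27 (np.float64(252.7), np.float64(175.0), np.int64(173), np.int64(177))
pawl region diff 7.8918300653594775
```

View pics/final.png

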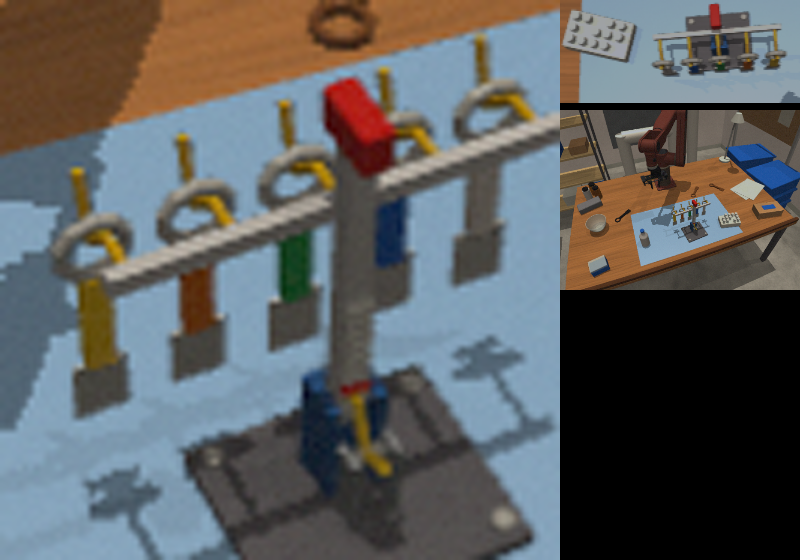

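All five hang blade down on the hooks, from yellow at crop (95,320) to white at (480,205). The red tooth sits on the pawl at (355,388), and the rack and bottle are where they were. I'll let the swing die out for 2 s, then hand in.

>>> {"name": "move_arm", "arguments": {"increments": [[0,0,0,0,0,0,-0.1],[0,0,0,0,0,0,-0.1],[0,0,0,0,0,0,-0.1],[0,0,0,0,0,0,-0.1],[0,0,0,0,0,0,-0.1],[0,0,0,0,0,0,-0.1],[0,0,0,0,0,0,-0.1],[0,0,0,0,0,0,-0.1]]}}

```text
time_s: 64.65
tool_pos: [0.4288, -0.1671, 0.3237]
ee_rot: [-179.9, -1.3, 4.1]
force: [0.4, -0.7, 0.0]
opening: 0.552
finger_force: 0.0
```

>>> {"name": "move_arm", "arguments": {"increments": [[0,0,0,0,0,0,-0.1],[0,0,0,0,0,0,-0.1],[0,0,0,0,0,0,-0.1],[0,0,0,0,0,0,-0.1],[0,0,0,0,0,0,-0.1],[0,0,0,0,0,0,-0.1],[0,0,0,0,0,0,-0.1],[0,0,0,0,0,0,-0.1]]}}

```text
time_s: 65.65
tool_pos: [0.4287, -0.1671, 0.3237]
ee_rot: [-179.9, -1.3, 4.1]
force: [-0.3, 1.1, 0.9]
opening: 0.546
finger_force: 0.0
```

```bash
python3 -c "
from bench import bot
print(bot.job_done())"
```

```text
the job is handed in; nothing more can be done
None
```

I handed the job in at about 66 s: the column rests with its red tooth on the pawl (notch 7), and all five spatulas hang blade down, one to a hook; the vial rack, wash bottle and look-alikes were not touched.

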